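Stagger the washed bin inserts and tuck them under the step

ROBOT

A 6-joint arm with a two-finger parallel gripper is mounted at the origin on the work surface. World frame = base frame: x ahead of the robot, y to its left, z up, the work surface at z = 0. Lengths are in m, angles in rad, forces in N, time in s.
With the tool pointing down it reaches from about 0.25 to 0.8 m from the base axis. Payload 3.9 kg.
Tool frame: the origin (TCP) lies between the finger pads; the fingertips stand 8 mm ahead of it and the grasp point (between the pads) lies 11 mm behind it; z points along the fingers, y is the direction in which the jaws open and shut (so a half turn about z gives the same grasp; the last joint's range is limited). The gripper opens to 85 mm and grips with 20 to 120 N. Pads are 22 mm wide; open, the fingers measure 114 mm over their backs; the gripper's body (76 mm by 85 mm) begins 54 mm behind the grasp point. The pads swing forward as they close: fully open they stand 13 mm farther back than shut.
Start: joints at [-1.222, 0.26, -0.138, 1.173, 0, 1.571], TCP at [0.179, -0.493, 0.239] pointing down, gripper open.
Joint ranges: [-2.78, 2.78], [-0.83, 1.72], [-1.28, 1.37], [-1.9, 2.12], [-1.57, 1.48], [-3.14, 3.14]. Speed limits (rad/s): [2.57, 2.57, 3.14, 3.14, 3.14, 3.14].

INTERFACE

Orientations are given as a unit quaternion [x, y, z, w].
In Python, from bench import env gives the robot as it stands.
- The arm moves only by the shell command python3 -m creep 'ROWS' [FORCE]. ROWS is text: rows parted by semicolons, each of 7 numbers parted by spaces: the shift along the world's x, y, z in cm, then the turn, a rotation vector about the world's x, y, z in rad, then the finger opening in cm, from 0 to 8.54. A call has exactly 10 rows; each row shifts and turns the commanded pose from where the row before left it; what a row does not reach is not made up. A row lasts 1/8 s, in which the tool goes at most 62.5 mm and 10.7 degrees, less where a joint would pass 70% of its speed; a pose out of reach is approached as far as the arm can. A call with a gripper value outside its range is refused whole. The fingers move at their own pace and stop on an object; FORCE is the grip in N (left out, the last holds). Time passes only in rows, so rows that do not move let the fingers close, or fill a call up. It gives the time, the measured TCP pose, the force and the opening at its end, in the units of the state.
- env.observe(): the state, without advancing time (a new reading comes with each control period).
- env.get_image(name): name is "side" or "top" or "wrist"; returns a dict with "pixels" (384x512x3 uint8, blue, green, red), "range_z" (384x512 float32, m along the optical axis (not along the pixel's ray), 0 where there is no reading), "fx", "fy", "cx", "cy" (pixels), "xyz" and "attitude" of the camera in the world. Camera axes: x right, y up, looking along -z (the intrinsics and any distortion apply to the point x, -y, -z); pixel columns grow to the right and rows downward; lengths in m; the calibration is good to about 2 mm. A picture is of the moment at which its call begins.
- env.sign_off(): hands the job in, once; it reports no verdict.
The state is a dict: "time_s": time; "q": joint angles; "qvel": joint speeds; "effort": joint torques, N m; "position": TCP position; "tcp_rot": TCP orientation; "wrist_force": force on the tool from outside, world axes, zero at the start; "wrist_torque": the same for the moment, N m; "width": opening from 0.0 (shut) to 1.0 (fully open).
Only numpy, scipy, OpenCV 4.12 (cv2) and the standard library are available. Lean on these libraries where they do the work, as an engineer would, in place of code of your own. Each camera call takes 0.05 s, during which the arm holds its last target.

TASK

The tilt-out bin has been washed and its three inserts must air: onto the deep insert in front of the open bay set the other deep one, shifted lengthways so that the ribs under it straddle an end lip of the one below, then the shallow one on top, shifted back the opposite way in the same manner, each sitting down level. Then slide the stack in under the ledge, still stacked, square and right back against the riser. Finally push the tilt-out bin fully shut, leaving everything else where it is.

Things in the scene. Friction and masses are not known exactly. Their poses are not given: they have to be found in the camera images.
- base_insert_center (a point): centre (half-way up) of the bottom insert: a deep open-topped white ABS box, 66 mm wide (x), 160 long (y), 60 high (z), walls 5 mm, about 0.2 kg, standing a little askew on the landing before the open bay. All three inserts share length, width, walls and the ribs underneath. Two seated ones add up to 115 mm (deep on deep), all three to 150 mm
- deep_insert_center (a point): centre of the other deep insert, same as the first, standing upright to one side. Ribs under each insert: two pairs of round cross ribs (5 mm thick and high, its feet, 50 mm long), centred 25.5 and 41.5 mm either side of mid-length; the 11 mm gap in a pair straddles the end lip below. So seated it is 44 mm (+-3) off lengthways, its ribs 5 mm down inside the one below, its floor on the lips
- shallow_insert_center (a point): centre of the shallow insert: 66 mm wide (x), 160 long (y), 40 high (z), about 0.17 kg, with one cross divider in the middle, same ribs; standing upright on the other side of the landing
- bay (a point): point at landing level (height 0) on the face of the recessed riser, mid-width of the open bay. x points into the step (away from the robot), y along the step, z up. The bay is 360 mm wide between partitions (+-180 mm in y) and 70 mm deep from the ledge's front edge to the riser
- ledge_edge (a point): front lower edge of the ledge at the middle of the open bay, 162 mm above the landing and 70 mm in front of the riser; axes as for the bay. The ledge is 30 mm thick. The stack of three (150 mm) passes under with 12 mm to spare; nothing can be set down from above there
- bin (a joint): opening of the white tilt-out bin, beside the open bay on the robot's right, rad: 0 shut (front upright), up to 0.62 leaning out towards the robot. It hinges about its lower edge; the hinge is stiff, so it stays where it is left; 2 to 4 N near its top moves it
- bin_top (a point): middle of the upper edge of the bin's front face, 146 mm above the hinge line along the face; x normal to the face, into the bin, z up the face. The front is 190 mm wide; the hinge line lies 8 mm above the landing, 4 mm behind the ledge's front edge, and the front's middle is 290 mm to the right (-y) of the bay's middle
- scoop: empty orange plastic scoop, 70 x 170 x 45 mm, origin on its underside near the back of its bowl; to be left alone
- coaster0: lower of two stacked white ceramic coasters, 96 mm across, 8 mm thick, origin under its centre; to be left alone
- coaster1: upper of the two coasters, the same; to be left alone
- scraper: grey hard silicone scraper lying flat, 90 x 115 x 16 mm, origin under its middle; to be left alone
- strainer: folded green mesh strainer, 110 mm across with a 90 mm handle, 21 mm high, origin under the middle of its mesh; to be left alone
- steel_lid: compact stainless bin lid with a knob, 128 mm across, 39 mm high, on top of the step above the bay, origin under its centre; to be left alone
- shoe_brush: wooden shoe brush, 150 x 50 x 40 mm, origin under its middle; to be left alone
Not all that is in view belongs to the job. What is shaped like the part that bears shallow_insert_center but yellow is not meant. Leave any pink look-alike of the part that bears base_insert_center alone.

How it is judged:
On the way, in this order (a step that is already met when the one before it is completed fails the run):
1. the second deep insert is seated, shifted, on the first ((y of deep_insert_center in the frame of base_insert_center between 0.038 and 0.05 m or y of deep_insert_center in the frame of base_insert_center between -0.05 and -0.038 m) and x of deep_insert_center in the frame of base_insert_center between -0.006 and 0.006 m and z of deep_insert_center in the frame of base_insert_center between 0.052 and 0.058 m and angle between the y axis of deep_insert_center and the y axis of base_insert_center, either way round below 0.12 rad and angle between the z axis of deep_insert_center and the z axis of base_insert_center, either way round below 0.05 rad), for 0.2 s.
2. the shallow insert is seated on it, shifted back the other way (all of step 1 and (y of shallow_insert_center in the frame of deep_insert_center between 0.038 and 0.05 m or y of shallow_insert_center in the frame of deep_insert_center between -0.05 and -0.038 m) and x of shallow_insert_center in the frame of deep_insert_center between -0.006 and 0.006 m and z of shallow_insert_center in the frame of deep_insert_center between 0.042 and 0.048 m and angle between the y axis of shallow_insert_center and the y axis of deep_insert_center, either way round below 0.12 rad and angle between the z axis of shallow_insert_center and the z axis of deep_insert_center, either way round below 0.05 rad and y of shallow_insert_center in the frame of base_insert_center between -0.012 and 0.012 m), for 0.2 s.
3. the whole stack is back against the riser under the ledge (all of step 2 and x of base_insert_center in the frame of bay between -0.043 and -0.028 m and y of base_insert_center in the frame of bay between -0.1 and 0.1 m and angle between the y axis of base_insert_center and the y axis of bay, either way round below 0.1 rad and angle between base_insert_center's own z axis and vertical below 0.04 rad), for 0.2 s.
4. the tilt-out bin is shut (value of joint bin below 0.05 rad), for 0.2 s.
At the end, for the whole second after the job is handed in: Each upper insert level on the lip below, 38-50 mm off lengthways, the two in opposite ways, within 6 mm crossways, 3 mm of seated height, 0.12 rad of parallel; bottom one within 10 mm of the riser, 0.10 rad of square, 100 mm of mid-bay; all at rest; bin within 0.05 rad of shut (all of step 3 and linear speed of each of base_insert, deep_insert, shallow_insert below 0.02 m/s and value of joint bin below 0.05 rad); the robot touches nothing.
It fails at once if a bystander (scoop, coasters, scraper, strainer, steel lid, shoe brush) is moved more than 30 mm from its place (distance of any of scoop, coaster0, coaster1, scraper, strainer, steel_lid, shoe_brush from where it was at the start of the episode above 0.03 m).
It also fails if it takes over 72 s, if anything falls off the work surface, if the arm or the gripper's body presses on something with over 40 N, if the wrist force passes 120 N, or if a joint passes its speed limit or range.

## Working session

There is one attempt and no reset: what is moved stays moved. The work goes in short steps, Python scripts to look and compute and a shell command to move; the robot and the scene stay as the last step left them, time stands still between calls to the robot, and variables do not carry over. Pictures are saved under pics/ and viewed, and the job is handed in when it is done.

```bash
ls; mkdir -p pics; python3 - <<'E'
from bench import env
import cv2
s=env.observe();print({k:s[k] for k in s})
for n in ['side','top','wrist']:
    im=env.get_image(n);cv2.imwrite(f'pics/{n}0.png',im['pixels'])
    print(n,im['fx'],im['fy'],im['cx'],im['cy'],im['xyz'],im['attitude'],[k for k in im])
E
```

```text
pics
{'time_s': 0.0, 'q': array([-1.22198344e+00,  2.60662642e-01, -1.39393541e-01,  1.17268281e+00,
        2.65612945e-05,  1.57082809e+00]), 'qvel': array([-0.00052899, -0.00011094,  0.00056323,  0.00100363, -0.00128248,
       -0.0010614 ]), 'effort': array([ 7.55971651e-04, -4.05679464e+01,  2.53920561e+01,  1.88265037e-02,
        3.86538422e-04, -2.25484932e-06]), 'position': array([ 0.17921439, -0.49275103,  0.23846683]), 'tcp_rot': array([ 9.84832002e-01,  1.73507880e-01, -1.55485423e-04, -9.58900491e-04]), 'wrist_force': array([ 0.94882018,  0.25292769, -0.11667626]), 'wrist_torque': array([ 0.02534255, -0.00063895,  0.06383379]), 'width': 0.9995675768400051}
side 386.6904288595892 386.6904288595892 257.03185620306294 197.62822126681678 [0.02836648 0.88668934 0.78118709] [-0.11264111  0.45680294  0.85788808 -0.20656982] ['pixels', 'range_z', 'fx', 'fy', 'cx', 'cy', 'xyz', 'attitude']
top 413.1343389136167 413.1343389136167 256.3792307880587 193.22299128031287 [0.2423506  0.01275444 1.65923189] [-0.0584079   0.05592175  0.71074129 -0.69879045] ['pixels', 'range_z', 'fx', 'fy', 'cx', 'cy', 'xyz', 'attitude']
wrist 283.72432423512396 283.72432423512396 254.3632300695045 188.32692245817208 [ 0.2563813  -0.46375627  0.37261177] [-0.13514905  0.09505038 -0.56592166  0.80773315] ['pixels', 'range_z', 'fx', 'fy', 'cx', 'cy', 'xyz', 'attitude']
```

View pics/side0.png

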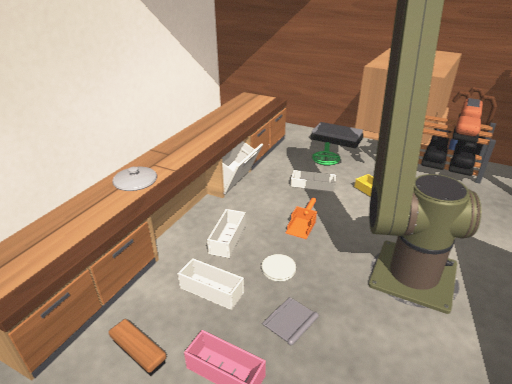

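View pics/top0.png

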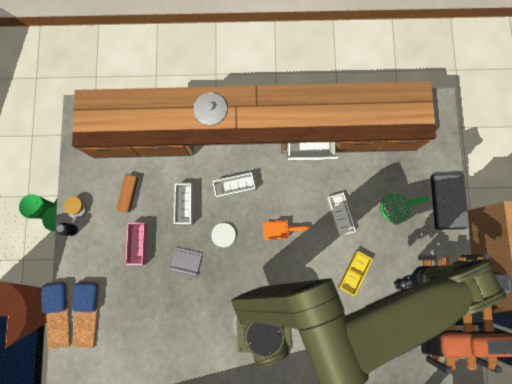

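View pics/wrist0.png

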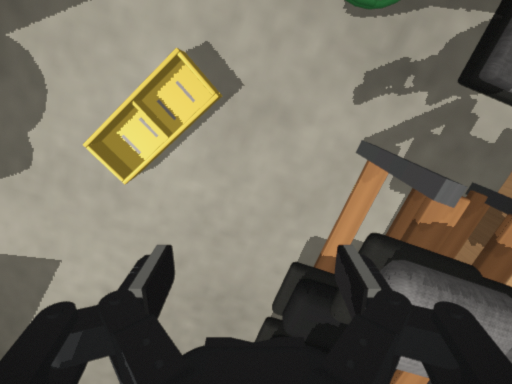

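```bash
cat > h.py <<'E'
from bench import env
import cv2, numpy as np
from scipy.spatial.transform import Rotation as R
def cast(im,uv,z):
    uv=np.atleast_2d(uv).astype(float)
    d=np.c_[(uv[:,0]-im['cx'])/im['fx'],-(uv[:,1]-im['cy'])/im['fy'],-np.ones(len(uv))]@R.from_quat(im['attitude']).as_matrix().T
    return im['xyz']+d*((z-im['xyz'][2])/d[:,2])[:,None]
def cloud(im):
    v,u=np.mgrid[0:384,0:512]; d=im['range_z'].astype(float)
    c=np.stack([(u-im['cx'])/im['fx']*d,-(v-im['cy'])/im['fy']*d,-d],-1)
    return im['xyz']+c@R.from_quat(im['attitude']).as_matrix().T
def proj(im,p):
    c=(np.atleast_2d(p)-im['xyz'])@R.from_quat(im['attitude']).as_matrix()
    return np.c_[im['cx']+im['fx']*c[:,0]/-c[:,2], im['cy']-im['fy']*c[:,1]/-c[:,2]]
def white(im,lo=150,sat=40):
    p=im['pixels'].astype(int); return ((p.min(2)>lo)&(p.max(2)-p.min(2)<sat)).astype(np.uint8)
E
python3 - <<'E'
from h import *
for n in ['top','side']:
    im=env.get_image(n); P=cloud(im); p=im['pixels']
    hsv=cv2.cvtColor(p,cv2.COLOR_BGR2HSV)
    m=((P[...,2]>0.006)&(P[...,2]<0.4)&(im['range_z']>0)&(P[...,0]<0.75)&(P[...,0]>0.2)&(abs(P[...,1])<0.75)).astype(np.uint8)
    nl,lab,st,c=cv2.connectedComponentsWithStats(m)
    print(n)
    for i in range(1,nl):
        if st[i,4]<60: continue
        q=P[lab==i]; col=p[lab==i].mean(0)
        zt=np.percentile(q[:,2],95)
        cn,_=cv2.findContours((lab==i).astype(np.uint8),0,2)
        print(c[i].round(0),st[i,4],'z',zt.round(3),'mean',q.mean(0).round(3),'min',q.min(0).round(3),'max',q.max(0).round(3),'col',col.round(0))
        t=q[q[:,2]>zt-0.012]
        r=cv2.minAreaRect(t[:,:2].astype(np.float32)); print('   rect',np.round(r[0],3),np.round(r[1],3),round(r[2],1))
E
```

```text
top
[255. 137.] 10967 z 0.199 mean [0.698 0.019 0.162] min [ 0.616 -0.73   0.006] max [0.75  0.743 0.211] col [ 63.  91. 126.]
   rect [0.711 0.023] [0.083 1.339] 0.3
[234. 185.] 725 z 0.064 mean [0.542 0.107 0.027] min [0.492 0.018 0.006] max [0.605 0.196 0.072] col [180. 192. 192.]
   rect [0.539 0.106] [0.067 0.16 ] 10.5
[127. 193.] 523 z 0.047 mean [0.517 0.532 0.038] min [0.441 0.495 0.006] max [0.601 0.585 0.052] col [ 67. 112. 166.]
   rect [0.518 0.533] [0.051 0.15 ] 78.8
[442. 202.] 1085 z 0.055 mean [ 0.459 -0.714  0.043] min [ 0.35  -0.75   0.006] max [ 0.579 -0.682  0.06 ] col [64. 64. 63.]
   rect [ 0.463 -0.719] [0.208 0.062] 0.2
[183. 204.] 733 z 0.063 mean [0.47  0.308 0.027] min [0.379 0.264 0.006] max [0.559 0.354 0.07 ] col [156. 167. 167.]
   rect [0.47  0.306] [0.068 0.159] 89.6
[341. 214.] 698 z 0.044 mean [ 0.42  -0.317  0.02 ] min [ 0.333 -0.377  0.006] max [ 0.519 -0.26   0.05 ] col [143. 154. 155.]
   rect [ 0.418 -0.316] [0.16  0.069] 14.8
[400. 207.] 548 z 0.025 mean [ 0.447 -0.559  0.014] min [ 0.378 -0.677  0.006] max [ 0.512 -0.471  0.032] col [59. 97. 
[... 2449 characters left out ...]
ol [225. 236. 239.]
   rect [0.341 0.152] [0.095 0.095] 52.7
[212. 283.] 2069 z 0.061 mean [0.464 0.308 0.035] min [0.384 0.272 0.006] max [0.546 0.342 0.065] col [213. 225. 231.]
   rect [0.464 0.307] [0.07  0.161] 89.2
[289. 320.] 1302 z 0.016 mean [0.243 0.307 0.011] min [0.2   0.239 0.006] max [0.299 0.366 0.019] col [148. 147. 157.]
   rect [0.241 0.301] [0.114 0.092] 76.2
[138. 346.] 1552 z 0.043 mean [0.505 0.541 0.038] min [0.438 0.498 0.006] max [0.59  0.574 0.045] col [ 78. 122. 186.]
   rect [0.515 0.536] [0.051 0.152] 78.0
[224. 361.] 2902 z 0.061 mean [0.32  0.484 0.033] min [0.231 0.445 0.006] max [0.421 0.525 0.064] col [152. 131. 221.]
   rect [0.313 0.49 ] [0.069 0.161] 88.0
```

```bash
python3 - <<'E'
from h import *
for n in ['top','side']:
    im=env.get_image(n); P=cloud(im).reshape(-1,3)
    P=P[(im['range_z'].ravel()>0)]
    print(n)
    for y in np.arange(-0.4,0.5,0.05):
        s=P[(abs(P[:,1]-y)<0.025)&(P[:,0]>0.5)&(P[:,0]<0.75)]
        t=s[(s[:,2]>0.18)&(s[:,2]<.21)]; f=s[(s[:,2]>0.03)&(s[:,2]<0.15)&(s[:,0]>0.57)]; l=s[(s[:,2]>0.165)&(s[:,2]<0.185)]
        g=lambda a,c,q: np.round(np.percentile(a[:,c],q),3) if len(a) else None
        print(round(y,2),'top xmin',g(t,0,1),'z',g(t,2,50),'front x',g(l,0,10),'below: n',len(f),'x',g(f,0,5),g(f,0,50),g(f,0,95))
    im=env.get_image(n);
    # bin: white pixels near y -0.2
    P=cloud(im); w=white(im,150,45)>0
    b=P[w&(P[...,0]>0.5)&(P[...,0]<0.75)&(P[...,1]<-0.05)&(P[...,1]>-0.4)&(P[...,2]>0.01)]
    print('bin',len(b),b.min(0).round(3),b.max(0).round(3), np.percentile(b,[2,98],axis=0).round(3))
    hi=b[np.argsort(-b[:,2])[:30]]; print(hi.mean(0).round(3)); lo=b[np.argsort(b[:,0])[:20]]; print(lo.mean(0).round(3))
    p=im['pixels']
    if n=='top': c=p[70:270,110:380]
    else: c=p[80:330,60:330]
    cv2.imwrite(f'pics/c_{n}.png',cv2.resize(c,None,fx=2.4,fy=2.2,interpolation=cv2.INTER_CUBIC))
E
```

```text
top
-0.4 top xmin 0.675 z 0.194 front x 0.675 below: n 101 x 0.674 0.676 0.678
-0.35 top xmin 0.675 z 0.194 front x 0.675 below: n 105 x 0.674 0.676 0.678
-0.3 top xmin 0.674 z 0.193 front x 0.673 below: n 167 x 0.629 0.677 0.694
-0.25 top xmin 0.673 z 0.193 front x 0.674 below: n 144 x 0.62 0.656 0.708
-0.2 top xmin 0.673 z 0.194 front x 0.674 below: n 147 x 0.617 0.651 0.71
-0.15 top xmin 0.673 z 0.193 front x 0.673 below: n 148 x 0.618 0.654 0.711
-0.1 top xmin 0.673 z 0.193 front x 0.672 below: n 111 x 0.62 0.67 0.693
-0.05 top xmin 0.673 z 0.194 front x 0.672 below: n 0 x None None None
-0.0 top xmin 0.672 z 0.194 front x 0.673 below: n 0 x None None None
0.05 top xmin 0.671 z 0.193 front x 0.672 below: n 30 x 0.574 0.578 0.582
0.1 top xmin 0.671 z 0.193 front x 0.671 below: n 19 x 0.57 0.573 0.577
0.15 top xmin 0.672 z 0.194 front x 0.672 below: n 0 x None None None
0.2 top xmin 0.671 z 0.194 front x 0.671 below: n 0 x None None None
0.25 top xmin 0.671 z 0.194 front x 0.671 below: n 26 x 0.674 0.682 0.699
0.3 top xmin 0.671 z 0.193 front x 0.67 below: n 108 x 0.671 0.673 0.676
[... 1162 characters left out ...]
67 below: n 188 x 0.735 0.738 0.741
0.15 top xmin 0.667 z 0.193 front x 0.667 below: n 197 x 0.736 0.738 0.74
0.2 top xmin 0.666 z 0.193 front x 0.666 below: n 143 x 0.736 0.738 0.74
0.25 top xmin 0.666 z 0.193 front x 0.666 below: n 31 x 0.671 0.672 0.673
0.3 top xmin 0.666 z 0.192 front x 0.666 below: n 453 x 0.667 0.669 0.673
0.35 top xmin 0.666 z 0.192 front x 0.666 below: n 531 x 0.666 0.668 0.67
0.4 top xmin 0.666 z 0.192 front x 0.666 below: n 597 x 0.666 0.668 0.67
0.45 top xmin 0.666 z 0.192 front x 0.666 below: n 662 x 0.666 0.668 0.67
bin 580 [ 0.61  -0.384  0.013] [ 0.739 -0.094  0.146] [[ 0.613 -0.286  0.029]
 [ 0.732 -0.101  0.144]]
[ 0.615 -0.188  0.144]
[ 0.612 -0.2    0.14 ]
```

View pics/c_side.png

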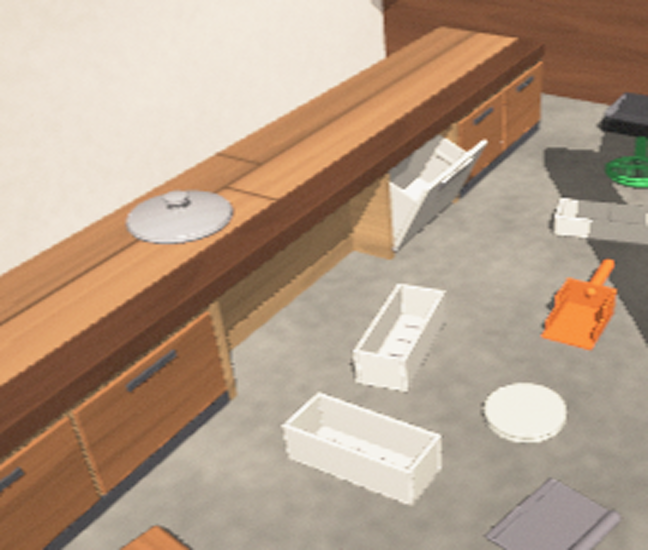

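```bash
python3 -m creep '2 5 0.8 0 0 -0.035 8.5;2 5 0.8 0 0 -0.035 8.5;2 5 0.8 0 0 -0.035 8.5;2 5 0.8 0 0 -0.035 8.5;2 5 0.8 0 0 -0.035 8.5;2 5 0.8 0 0 -0.035 8.5;2 5 0.8 0 0 -0.035 8.5;2.5 5 0.4 0 0 -0.035 8.5;2.5 5 0 0 0 -0.035 8.5;2.5 5 0 0 0 -0.034 8.5' 40
```

```text
time_s: 1.7
position: [0.395, 0.0044, 0.2997]
tcp_rot: [1.0, 0.004, 0.001, -0.002]
wrist_force: [1.2, -1.4, 1.0]
width: 0.997
```

```bash
python3 -m creep '0.6 3.5 0 0 0 0 8.5;0.6 3.5 0 0 0 0 8.5;0.6 3 0 0 0 0 8.5;0.6 1 0 0 0 0 8.5;0 0 0 0 0 0 8.5;0 0 0 0 0 0 8.5;0 0 0 0 0 0 8.5;0 0 0 0 0 0 8.5;0 0 0 0 0 0 8.5;0 0 0 0 0 0 8.5'
cat >> h.py <<'E'
def rims(im,zr,area=400,tol=0.008,wl=120):
    """white rim rectangles: mask by colour + height near zr, rect of rays cast onto plane zr"""
    P=cloud(im); m=((abs(P[...,2]-zr)<tol)&(white(im,wl,45)>0)&(im['range_z']>0)).astype(np.uint8)
    nl,lab,st,c=cv2.connectedComponentsWithStats(m,connectivity=8)
    out=[]
    for i in range(1,nl):
        if st[i,4]<area: continue
        v,u=np.where(lab==i); q=cast(im,np.c_[u,v],zr)[:,:2]
        r=cv2.minAreaRect((q*1000).astype(np.float32))
        (cx,cy),(w,h),a=r
        if w>h: w,h,a=h,w,a+90   # a: short-axis angle
        print('rim',c[i].round(),st[i,4],'centre',round(cx,1),round(cy,1),'wxl',round(w,1),round(h,1),'long axis deg',round((a+90)%180,2),'P med',(np.median(P[lab==i],0)*1000).round(1))
    return lab
E
python3 - <<'E'
from h import *
im=env.get_image('wrist'); cv2.imwrite('pics/w1.png',im['pixels'])
rims(im,0.06)
im=env.get_image('top'); cv2.imwrite('pics/t1.png',im['pixels'])
rims(im,0.06,60)
print(env.observe()['position'],env.observe()['q'])
E
```

```text
time_s: 2.95
position: [0.4215, 0.0497, 0.2994]
tcp_rot: [0.999, 0.038, -0.001, -0.028]
wrist_force: [-0.6, 0.7, -0.2]
width: 0.997
rim [229.  55.] 1732 centre 535.3 106.4 wxl 65.8 159.1 long axis deg 101.38 P med [549.9 102.1  59.2]
rim [72. 98.] 1261 centre 465.7 306.0 wxl 65.6 159.2 long axis deg 179.82 P med [478.6 305.6  59. ]
rim [219. 188.] 73 centre 528.9 154.5 wxl 60.2 68.0 long axis deg 11.12 P med [526.5 163.   61.1]
rim [182. 203.] 133 centre 469.9 305.8 wxl 66.7 158.4 long axis deg 0.51 P med [466.7 314.1  61.4]
[0.42152716 0.04969613 0.2993255 ] [ 0.07567973  0.06562482 -0.22380507  1.28190688  0.05663483  3.14062399]
```

View pics/w1.png

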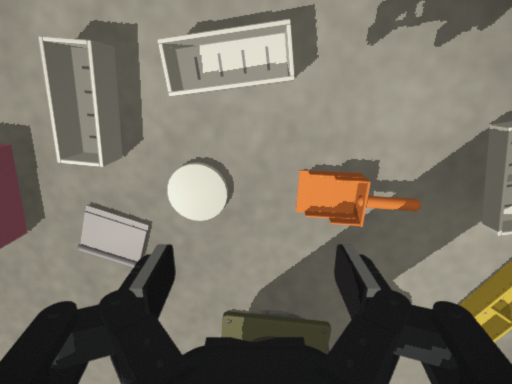

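```bash
python3 -m creep '0.4 2.5 0 0 0 0.18 8.5;0.4 2.5 0 0 0 0.18 8.5;0.4 2.5 0 0 0 0.18 8.5;0.4 2.5 0 0 0 0.18 8.5;0.4 2.5 0 0 0 0.18 8.5;0.4 2.5 0 0 0 0.18 8.5;0.4 2.5 0 0 0 0.18 8.5;0.4 2.5 0 0 0 0.18 8.5;0.4 2.5 0 0 0 0.18 8.5;0.4 2.5 0 0 0 0.18 8.5'
cat >> h.py <<'E'
def err(p,yaw):
    s=env.observe(); Rm=R.from_quat(s['tcp_rot']); t=R.from_euler('z',yaw,degrees=True)*R.from_euler('x',180,degrees=True)
    print('move cm',((np.array(p)-s['position'])*100).round(2),'rotvec',(t*Rm.inv()).as_rotvec().round(3),'q',s['q'].round(2),'w',round(s['width'],3),'F',s['wrist_force'].round(1),'t',round(s['time_s'],2))
E
python3 -c "
from h import *
err([.4657,.306,.15],179.9)"
```

```text
time_s: 4.3
position: [0.4617, 0.3006, 0.2992]
tcp_rot: [0.588, 0.808, -0.023, -0.016]
wrist_force: [0.3, -0.2, -0.0]
width: 0.997
move cm [  0.4    0.54 -14.92] rotvec [ 0.049 -0.035  1.257] q [0.57 0.33 0.12 1.41 0.01 1.83] w 0.997 F [ 0.3 -0.2 -0. ] t 4.3
```

```bash
python3 -m creep '0.05 0.07 -1.5 0.006 -0.004 0.157 8.5;0.05 0.07 -1.8 0.006 -0.004 0.157 8.5;0.05 0.07 -1.8 0.006 -0.004 0.157 8.5;0.05 0.07 -1.8 0.006 -0.004 0.157 8.5;0.05 0.07 -1.8 0.006 -0.004 0.157 8.5;0.05 0.07 -1.8 0.006 -0.004 0.157 8.5;0.05 0.07 -1.8 0.006 -0.004 0.157 8.5;0.05 0.05 -1.8 0.006 -0.004 0.157 8.5;0 0 0 0 0 0 8.5;0 0 0 0 0 0 8.5'
python3 - <<'E'
from h import *
err([.4657,.306,.034],179.9)
im=env.get_image('wrist'); cv2.imwrite('pics/w2.png',im['pixels'])
rims(im,0.06)
E
```

```text
time_s: 5.55
position: [0.4659, 0.3053, 0.1589]
tcp_rot: [0.005, 1.0, -0.001, -0.001]
wrist_force: [0.6, -0.2, -0.5]
width: 0.994
move cm [ -0.02   0.07 -12.49] rotvec [ 0.002 -0.002  0.009] q [ 0.58  0.36 -0.21  1.01 -0.    0.59] w 0.994 F [ 0.6 -0.2 -0.5] t 5.55
rim [257. 177.] 2756 centre 465.0 307.6 wxl 65.5 159.0 long axis deg 179.71 P med [446.8 309.9  59.2]
rim [ 74. 232.] 1152 centre 513.9 128.3 wxl 37.5 120.6 long axis deg 101.08 P med [501.4 142.7  59. ]
rim [ 37. 293.] 592 centre 567.5 87.4 wxl 9.9 84.8 long axis deg 101.33 P med [569.8  84.9  58.9]
```

View pics/w2.png

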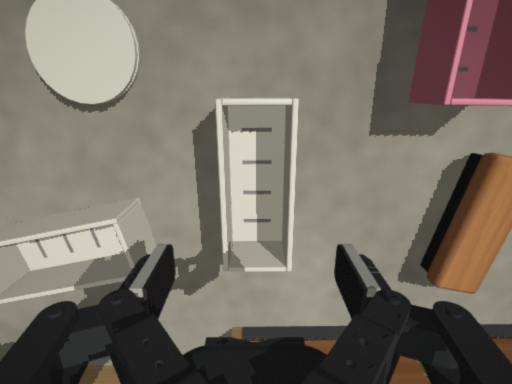

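```bash
python3 -m creep '0 0.05 -2 0 0 0.009 8.5;0 0.05 -2.4 0 0 0 8.5;0 0 -2.4 0 0 0 8.5;0 0 -2.4 0 0 0 8.5;0 0 -2 0 0 0 8.5;0 0 -1.3 0 0 0 8.5;0 0 0 0 0 0 8.5;0 0 0 0 0 0 5.5;0 0 0 0 0 0 5.5;0 0 0 0 0 0 5.5' 40
python3 -c "
from h import *
err([.4657,.306,.034],179.9)"
```

```text
time_s: 6.85
position: [0.4664, 0.3067, 0.0345]
tcp_rot: [-0.0, 1.0, -0.001, -0.0]
wrist_force: [-1.0, 0.8, 4.9]
width: 0.765
move cm [-0.07 -0.07 -0.05] rotvec [ 0.001 -0.    -0.002] q [ 0.58  0.48 -0.38  0.71 -0.    0.58] w 0.765 F [-1.   0.8  4.9] t 6.85
```

```bash
python3 -m creep '0 0 2 0 0 0 5.5;0 0 3.5 0 0 0 5.5;0 0 3.5 0 0 0 5.5;0 -1 2.5 0 0 -0.1 5.5;0.5 -2.5 1 0 0 -0.155 5.5;0.8 -2.5 0 0 0 -0.155 5.5;0.8 -2.5 0 0 0 -0.155 5.5;0.8 -2.5 0 0 0 -0.155 5.5;0.8 -2.5 0 0 0 -0.155 5.5;0.8 -2.5 0 0 0 -0.155 5.5'
python3 -c "
from h import *
err([.5442,.0624,.15],101.3)"
```

```text
time_s: 8.1
position: [0.5103, 0.1451, 0.158]
tcp_rot: [0.495, 0.869, -0.001, -0.002]
wrist_force: [0.3, 0.3, -0.7]
width: 0.767
move cm [ 3.39 -8.27 -0.8 ] rotvec [-0.001 -0.004 -0.339] q [ 0.28  0.32 -0.27  0.98  0.    1.31] w 0.767 F [ 0.3  0.3 -0.7] t 8.1
```

```bash
python3 -m creep '0.8 -2 0 0 0 -0.115 5.5;0.8 -2 0 0 0 -0.115 5.5;0.8 -2 0 0 0 -0.109 5.5;0.7 -1.5 -0.2 0 0 0 5.5;0.3 -0.7 -0.3 0 0 0 5.5;0 0 0 0 0 0 5.5;0 0 0 0 0 0 5.5;0 0 0 0 0 0 5.5;0 0 0 0 0 0 5.5;0 0 0 0 0 0 5.5'
python3 - <<'E'
from h import *
err([.5442,.0624,.15],101.3)
z=env.observe()['position'][2]-.0345+.06
im=env.get_image('wrist'); cv2.imwrite('pics/w3.png',im['pixels']); print(z)
rims(im,z);rims(im,0.06)
im=env.get_image('top'); cv2.imwrite('pics/t3.png',im['pixels']);rims(im,z,30,.012);rims(im,0.06,40)
im=env.get_image('side'); cv2.imwrite('pics/s3.png',im['pixels'][100:350,100:350].repeat(2,0).repeat(2,1));rims(im,z,30);rims(im,0.06,40)
E
```

```text
time_s: 9.35
position: [0.5445, 0.0643, 0.1534]
tcp_rot: [0.632, 0.775, -0.0, -0.002]
wrist_force: [-0.6, -0.0, -0.6]
width: 0.765
move cm [-0.03 -0.19 -0.34] rotvec [-0.002 -0.003 -0.005] q [ 0.12  0.35 -0.24  0.98  0.    1.48] w 0.765 F [-0.6 -0.  -0.6] t 9.35
0.17891918404766613
rim [264. 172.] 6639 centre 536.6 95.5 wxl 65.6 95.8 long axis deg 101.01 P med [540.4 123.3 178.2]
rim [259.  56.] 1421 centre 524.5 162.9 wxl 45.1 65.6 long axis deg 11.56 P med [523.  176.4  59.3]
rim [216. 188.] 45 centre 526.5 166.2 wxl 36.3 67.4 long axis deg 11.12 P med [534.2 174.8  61.6]
rim [461. 215.] 54 centre 404.2 -775.0 wxl 40.3 48.7 long axis deg 58.74 P med [ 404.5 -780.2   53.6]
rim [91. 77.] 621 centre 1745.0 -777.9 wxl 64.7 1518.0 long axis deg 89.84 P med [1743.1 -506.   178.9]
rim [225. 193.] 212 centre 539.1 82.3 wxl 82.4 144.9 long axis deg 112.27 P med [536.8 113.2 178.5]
rim [ 94. 100.] 643 centre 1742.3 -775.3 wxl 59.2 1611.4 long axis deg 90.13 P med [1742.5 -486.    60.1]
rim [226. 230.] 258 centre 532.4 109.3 wxl 70.1 170.2 long axis deg 101.18 P med [519.6 138.   59.5]
```

View pics/w3.png

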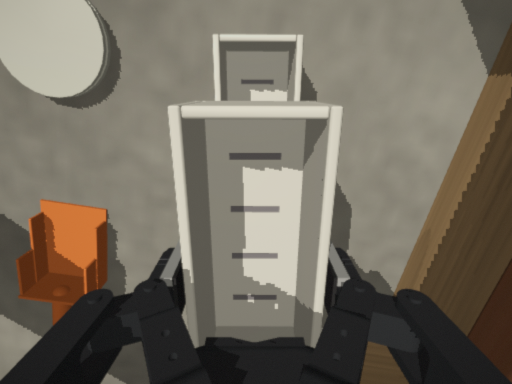

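View pics/s3.png

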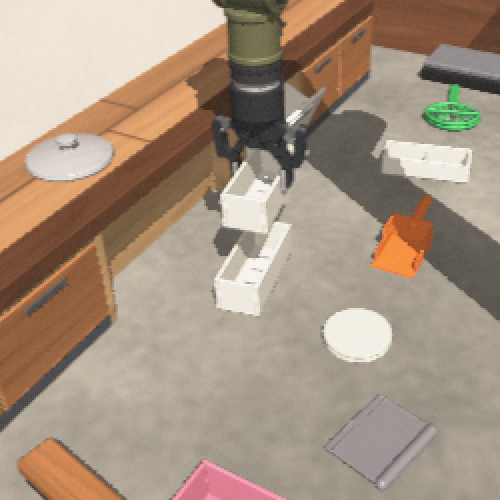

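```bash
python3 -m creep '0.07 -0.09 -1 0 0 0 5.5;0 0 -1.2 0 0 0 5.5;0 0 -1.2 0 0 0 5.5;0 0 -1 0 0 0 5.5;0 0 -0.8 0 0 0 5.5;0 0 -0.4 0 0 0 5.5;0 0 -0.3 0 0 0 5.5;0 0 -0.3 0 0 0 5.5;0 0 -0.2 0 0 0 5.5;0 0 0 0 0 0 5.5'
python3 - <<'E'
from h import *
err([.5450,.0634,.0895],101.3)
z=env.observe()['position'][2]-.0345+.06
im=env.get_image('wrist'); cv2.imwrite('pics/w4.png',im['pixels']); print(z)
rims(im,z);rims(im,0.06)
E
```

```text
time_s: 10.75
position: [0.5454, 0.0632, 0.0895]
tcp_rot: [0.632, 0.775, -0.0, -0.002]
wrist_force: [-0.3, -0.4, -1.1]
width: 0.768
move cm [-0.04  0.02 -0.  ] rotvec [-0.002 -0.003 -0.005] q [ 0.11  0.41 -0.33  0.83  0.    1.48] w 0.768 F [-0.3 -0.4 -1.1] t 10.75
0.11504424891048401
rim [262. 170.] 6324 centre 537.3 94.5 wxl 65.3 95.3 long axis deg 101.19 P med [538.  123.2 114.4]
rim [259.  39.] 2879 centre 524.5 162.9 wxl 45.0 65.3 long axis deg 11.53 P med [524.1 176.7  59.3]
rim [273. 226.] 6593 centre 555.0 59.9 wxl 37.6 94.1 long axis deg 101.34 P med [554.5  70.   62.6]
```

View pics/w4.png

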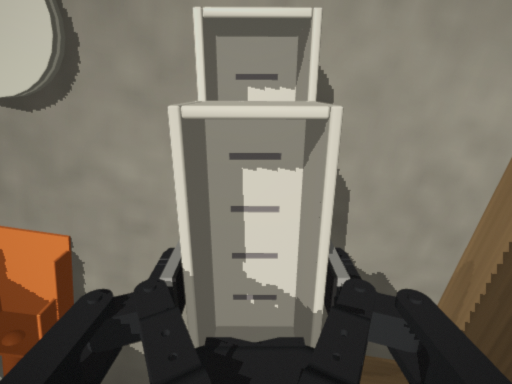

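```bash
python3 -m creep '0 0 -0.1 0 0 0 5.5;0 0 0 0 0 0 5.5;0 0 0 0 0 0 7;0 0 0 0 0 0 8.5;0 0 0 0 0 0 8.5;0 0 0.6 0 0 0 8.5;0 0 2.5 0 0 0 8.5;0 0 3 0 0 0 8.5;0 0 3 0 0 0 8.5;0 0 2 0 0 0 8.5'
python3 - <<'E'
from h import *
err([.415,-.316,.15],14.8)
im=env.get_image('wrist'); cv2.imwrite('pics/w5.png',im['pixels'])
rims(im,.115);rims(im,0.06)
im=env.get_image('side'); cv2.imwrite('pics/s5.png',im['pixels'][100:350,100:350].repeat(2,0).repeat(2,1))
E
```

```text
time_s: 12.05
position: [0.5459, 0.0633, 0.2013]
tcp_rot: [0.632, 0.775, 0.0, -0.001]
wrist_force: [-0.1, -0.6, 0.2]
width: 0.993
move cm [-13.09 -37.93  -5.13] rotvec [-2.000e-03  1.000e-03 -1.515e+00] q [ 0.11  0.32 -0.15  1.1   0.    1.48] w 0.993 F [-0.1 -0.6  0.2] t 12.05
rim [256. 183.] 3132 centre 543.8 62.8 wxl 65.4 159.3 long axis deg 101.4 P med [544.9  79.6 114.3]
rim [256.  62.] 1023 centre 524.1 162.7 wxl 44.9 66.3 long axis deg 11.56 P med [522.2 175.9  59.3]
rim [255. 175.] 7459 centre 545.5 58.2 wxl 56.8 152.4 long axis deg 101.57 P med [544.8  68.1  62.6]
```

View pics/w5.png

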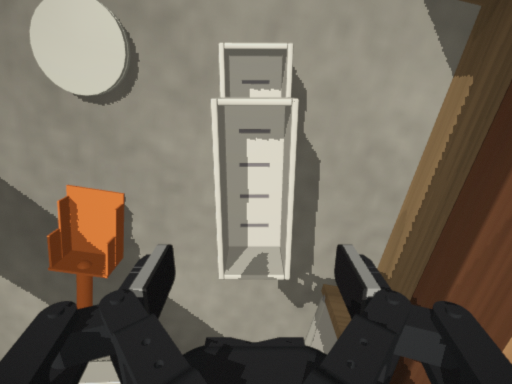

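View pics/s5.png

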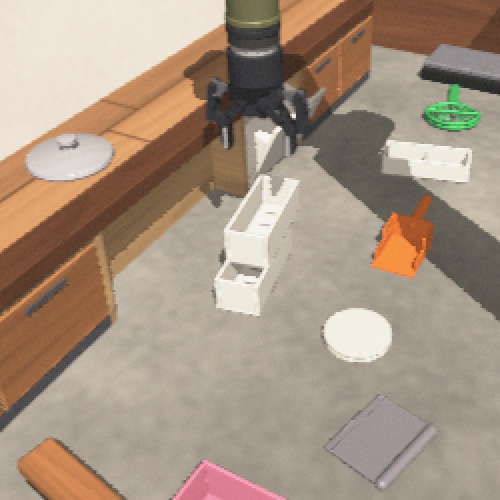

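```bash
python3 -m creep '-1.2 -3.4 0 0 0 -0.15 8.5;-1.2 -3.4 0 0 0 -0.15 8.5;-1.2 -3.4 0 0 0 -0.15 8.5;-1.2 -3.4 0 0 0 -0.15 8.5;-1.2 -3.4 0 0 0 -0.15 8.5;-1.2 -3.4 0 0 0 -0.15 8.5;-1.2 -3.4 0 0 0 -0.15 8.5;-1.2 -3.4 -0.5 0 0 -0.15 8.5;-1.2 -3.4 -1 0 0 -0.15 8.5;-1.2 -3.4 -1 0 0 -0.15 8.5'
python3 - <<'E'
from h import *
err([.415,-.316,.13],14.8)
im=env.get_image('wrist'); cv2.imwrite('pics/w6.png',im['pixels'])
rims(im,.04)
E
```

```text
time_s: 13.4
position: [0.4244, -0.2776, 0.1732]
tcp_rot: [0.991, 0.134, 0.001, -0.002]
wrist_force: [0.5, -0.2, -0.0]
width: 0.994
move cm [-0.94 -3.84 -4.32] rotvec [-0.004  0.001 -0.01 ] q [-0.58  0.27 -0.3   1.    0.    2.29] w 0.994 F [ 0.5 -0.2 -0. ] t 13.4
rim [291. 191.] 2249 centre 413.6 -315.5 wxl 65.7 159.1 long axis deg 14.4 P med [ 416.8 -318.2   39.3]
```

View pics/w6.png

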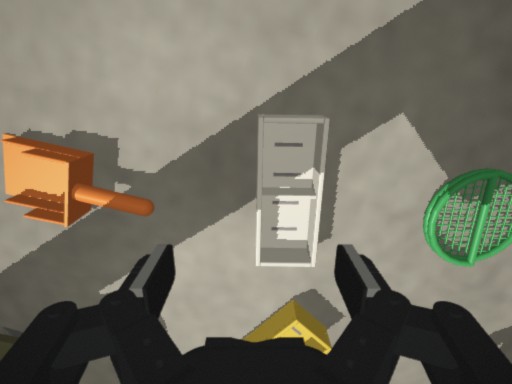

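```bash
python3 -m creep '-0.4 -1.5 -1.3 0 0 -0.017 8.5;-0.4 -1.5 -2 0 0 0 8.5;-0.3 -0.79 -2 0 0 0 8.5;0 0 -2.5 0 0 0 8.5;0 0 -2.5 0 0 0 8.5;0 0 -2.2 0 0 0 8.5;0 0 -1.8 0 0 0 8.5;0 0 -1 0 0 0 8.5;0 0 0 0 0 0 8.5;0 0 0 0 0 0 8.5'
python3 - <<'E'
from h import *
err([.4136,-.3155,.02],14.4)
E
```

```text
time_s: 14.7
position: [0.4147, -0.3149, 0.0218]
tcp_rot: [0.992, 0.128, 0.001, -0.001]
wrist_force: [-0.4, -0.8, 1.4]
width: 0.994
move cm [-0.11 -0.06 -0.18] rotvec [-0.003  0.002 -0.005] q [-0.65  0.44 -0.49  0.63  0.    2.23] w 0.994 F [-0.4 -0.8  1.4] t 14.7
```

Close.

```bash
python3 -m creep '-0.1 0 -0.1 0 0 0 8.5;0 0 0 0 0 0 5.5;0 0 0 0 0 0 5.5;0 0 0 0 0 0 5.5;0 0 0 0 0 0 5.5;0 0 1.5 0 0 0 5.5;0 0 3 0 0 0 5.5;0 0 3 0 0 0 5.5;0 0 3.5 0 0 0 5.5;0 0 3.5 0 0 0 5.5' 40
python3 - <<'E'
from h import *
err([.5442,.0624,.19],101.4)
z=env.observe()['position'][2]-.0208+.04
im=env.get_image('wrist'); cv2.imwrite('pics/w7.png',im['pixels']);print(z);rims(im,z)
E
```

```text
time_s: 15.95
position: [0.4128, -0.3143, 0.1667]
tcp_rot: [0.992, 0.128, 0.001, -0.002]
wrist_force: [-0.5, -0.9, -1.7]
width: 0.761
move cm [13.14 37.67  2.33] rotvec [-0.004 -0.002  1.514] q [-0.65  0.29 -0.29  0.99  0.    2.23] w 0.761 F [-0.5 -0.9 -1.7] t 15.95
0.18593308202985756
rim [187. 217.] 2422 centre 421.0 -280.0 wxl 4.9 125.8 long axis deg 14.78 P med [ 434.  -276.5  185. ]
rim [254. 104.] 1774 centre 487.4 -293.9 wxl 4.5 54.7 long axis deg 104.65 P med [ 487.4 -293.9  184.9]
rim [309. 232.] 3283 centre 429.5 -312.2 wxl 58.7 125.7 long axis deg 14.68 P med [ 427.9 -334.1  184.7]
```

View pics/w7.png

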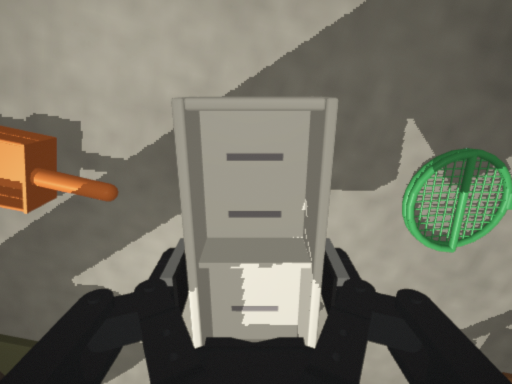

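```bash
python3 -m creep '1 3 0.6 0 0 0.126 5.5;1 3.5 0.6 0 0 0.126 5.5;1 3.5 0.6 0 0 0.126 5.5;1 3.5 0.6 0 0 0.126 5.5;1 3.5 0 0 0 0.126 5.5;1 3.5 0 0 0 0.126 5.5;1 3.5 0 0 0 0.126 5.5;1 3.5 0 0 0 0.126 5.5;1 3.5 0 0 0 0.126 5.5;1 3.5 0 0 0 0.126 5.5'
python3 - <<'E'
from h import *
err([.5352,.106,.18],101.4)
E
```

```text
time_s: 17.25
position: [0.513, 0.0315, 0.1893]
tcp_rot: [0.725, 0.689, -0.0, -0.002]
wrist_force: [0.6, -0.0, -2.2]
width: 0.764
move cm [ 2.22  7.45 -0.93] rotvec [-0.002 -0.003  0.25 ] q [ 0.06  0.27 -0.26  1.05  0.    1.68] w 0.764 F [ 0.6 -0.  -2.2] t 17.25
```

```bash
python3 -m creep '0.6 2.2 0 0 0 0.1 5.5;0.6 2.2 0 0 0 0.1 5.5;0.6 1.8 -0.5 0 0 0.045 5.5;0.3 0.9 -0.4 0 0 0 5.5;0 0 0 0 0 0 5.5;0 0 0 0 0 0 5.5;0 0 0 0 0 0 5.5;0 0 0 0 0 0 5.5;0 0 0 0 0 0 5.5;0 0 0 0 0 0 5.5'
python3 - <<'E'
from h import *
err([.5352,.106,.1308],101.4)
z=env.observe()['position'][2]-.0208+.04
im=env.get_image('wrist'); cv2.imwrite('pics/w8.png',im['pixels']); print(z)
rims(im,z);rims(im,.115,100);rims(im,0.06)
im=env.get_image('side'); cv2.imwrite('pics/s8.png',im['pixels'][100:350,100:350].repeat(2,0).repeat(2,1))
E
```

```text
time_s: 18.5
position: [0.5342, 0.1012, 0.1804]
tcp_rot: [0.637, 0.771, -0.0, -0.002]
wrist_force: [-0.6, -0.0, -1.8]
width: 0.764
move cm [ 0.1   0.48 -4.96] rotvec [-0.002 -0.003  0.009] q [ 0.19  0.32 -0.2   1.05  0.    1.57] w 0.764 F [-0.6 -0.  -1.8] t 18.5
0.1995894816824398
rim [261. 175.] 6546 centre 526.6 131.9 wxl 64.9 100.9 long axis deg 100.78 P med [529.5 155.3 198.5]
rim [260.  93.] 477 centre 520.4 183.0 wxl 4.8 64.9 long axis deg 10.87 P med [521.6 182.8  59.3]
```

View pics/w8.png

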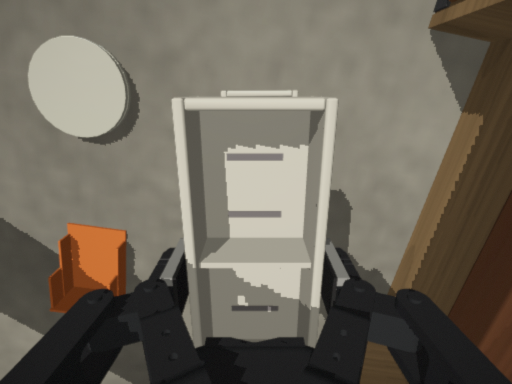

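View pics/s8.png

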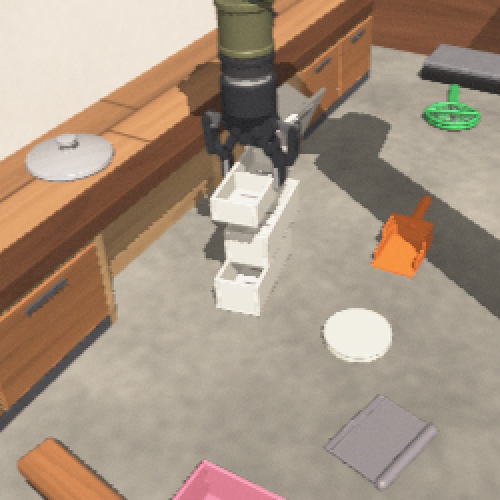

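```bash
python3 -m creep '0.27 0.36 -0.5 0 0 0.009 5.5;0 0 -1 0 0 0 5.5;0 0 -1 0 0 0 5.5;0 0 -0.8 0 0 0 5.5;0 0 -0.4 0 0 0 5.5;0 0 -0.4 0 0 0 5.5;0 0 -0.3 0 0 0 5.5;0 0 -0.3 0 0 0 5.5;0 0 -0.2 0 0 0 5.5;0 0 0 0 0 0 5.5'
python3 - <<'E'
from h import *
err([.5370,.1048,.1308],101.4)
z=env.observe()['position'][2]-.0208+.04
im=env.get_image('wrist'); cv2.imwrite('pics/w9.png',im['pixels']); print(z)
rims(im,z);rims(im,.115,100);rims(im,0.06,100)
im=env.get_image('side'); cv2.imwrite('pics/s9.png',im['pixels'][150:270,180:300].repeat(4,0).repeat(4,1))
E
```

```text
time_s: 19.85
position: [0.537, 0.1049, 0.1313]
tcp_rot: [0.633, 0.774, -0.0, -0.002]
wrist_force: [-0.7, -0.3, -2.0]
width: 0.767
move cm [ 0.   -0.01 -0.05] rotvec [-0.002 -0.003 -0.   ] q [ 0.19  0.37 -0.28  0.93  0.    1.56] w 0.767 F [-0.7 -0.3 -2. ] t 19.85
0.15052721362810634
rim [261. 175.] 6535 centre 529.0 135.6 wxl 64.9 100.9 long axis deg 101.31 P med [532.1 159.  149.4]
rim [266. 193.] 7301 centre 535.6 133.6 wxl 46.1 59.0 long axis deg 101.42 P med [536.  136.7 117.8]
rim [272. 279.] 1505 centre 542.2 73.8 wxl 24.3 57.7 long axis deg 11.51 P med [553.4  81.8 117.9]
rim [256.  96.] 187 centre 520.1 184.8 wxl 0.7 64.8 long axis deg 11.39 P med [520.  184.7  59.1]
```

View pics/s9.png

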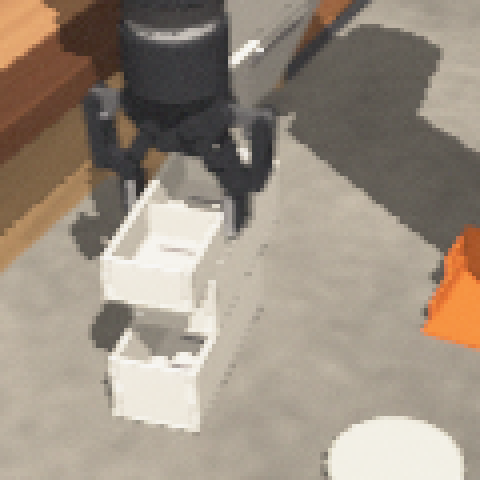

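```bash
python3 -m creep '0 0 -0.15 0 0 0 5.5;0 0 0 0 0 0 5.5;0 0 0 0 0 0 7;0 0 0 0 0 0 8.5;0 0 0 0 0 0 8.5;0 0 0.6 0 0 0 8.5;0 0 2 0 0 0 8.5;0 0 3 0 0 0 8.5;0 0 3 0 0 0 8.5;0 0 2 0 0 0 8.5'
python3 - <<'E'
from h import *
err([.40,.095,.20],180)
im=env.get_image('wrist'); cv2.imwrite('pics/w10.png',im['pixels'])
rims(im,.15);rims(im,.115,100,.005);rims(im,0.06,100)
im=env.get_image('side'); cv2.imwrite('pics/s10.png',im['pixels'][150:270,180:300].repeat(4,0).repeat(4,1))
E
```

```text
time_s: 21.2
position: [0.5375, 0.105, 0.2378]
tcp_rot: [0.633, 0.774, 0.0, -0.001]
wrist_force: [0.4, -0.8, -0.1]
width: 0.997
move cm [-13.75  -1.    -3.78] rotvec [-1.000e-03 -2.000e-03  1.372e+00] q [ 0.19  0.3  -0.09  1.19  0.    1.56] w 0.997 F [ 0.4 -0.8 -0.1] t 21.2
rim [256. 179.] 3338 centre 535.0 107.3 wxl 65.5 158.1 long axis deg 101.37 P med [535.6 117.6 149.2]
rim [255. 142.] 4836 centre 528.5 142.2 wxl 56.2 73.0 long axis deg 101.41 P med [528.4 145.6 117.6]
rim [254. 196.] 119 centre 537.6 93.3 wxl 2.1 56.0 long axis deg 11.41 P med [537.4  95.  117.6]
rim [260. 227.] 2426 centre 549.1 61.2 wxl 47.8 61.3 long axis deg 101.58 P med [549.8  62.9 117.7]
rim [238. 287.] 254 centre 544.1 -7.9 wxl 20.7 38.1 long axis deg 11.44 P med [540.7 -14.9 114.3]
rim [314. 330.] 180 centre 665.3 -108.3 wxl 19.1 37.1 long axis deg 160.2 P med [ 664.1 -108.5   60.2]
```

View pics/w10.png

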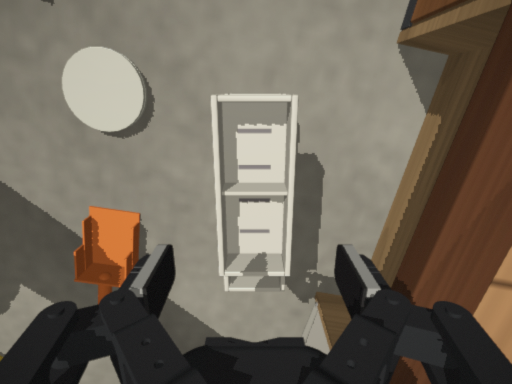

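View pics/s10.png

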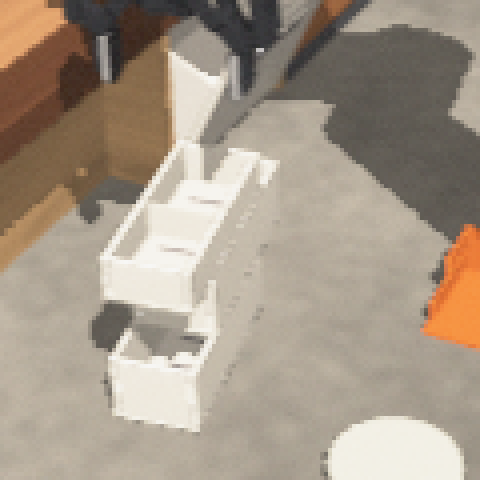

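```bash
python3 -m creep '-1.5 0 0 0 0 0.137 8.5;-1.8 -0.1 0 0 0 0.137 8.5;-1.8 -0.1 0 0 0 0.137 8.5;-1.8 -0.1 0 0 0 0.137 8.5;-1.8 -0.1 0 0 0 0.137 8.5;-1.8 -0.1 0 0 0 0.137 8.5;-1.8 -0.1 0 0 0 0.137 8.5;-1.8 -0.1 0 0 0 0.137 8.5;-1 -0.1 0 0 0 0.137 8.5;0 0 0 0 0 0.137 8.5'
python3 - <<'E'
from h import *
err([.40,.095,.10],180)
E
```

```text
time_s: 22.55
position: [0.3844, 0.0966, 0.235]
tcp_rot: [-0.002, 1.0, -0.002, -0.002]
wrist_force: [0.0, -0.7, -0.3]
width: 0.995
move cm [  1.56  -0.16 -13.5 ] rotvec [ 0.003 -0.004 -0.003] q [ 0.25  0.05 -0.41  1.12 -0.    0.24] w 0.995 F [ 0.  -0.7 -0.3] t 22.55
```

```bash
python3 -m creep '0.3 0 -1 0 -0.12 0 8.5;0.3 0 -1.5 0 -0.12 0 8.5;0.3 0 -1.5 0 -0.12 0 8.5;0.3 0 -1.5 0 -0.13 0 8.5;0.3 0 -2 0 -0.13 0 8.5;0.3 0 -2 0 -0.13 0 8.5;0 0 -2 0 0 0 8.5;0 0 -2 0 0 0 8.5;0 0 0 0 0 0 8.5;0 0 0 0 0 0 8.5'
python3 - <<'E'
from h import *
err([.40,.095,.05],180)
s=env.observe(); print(R.from_quat(s['tcp_rot']).as_matrix().round(2))
im=env.get_image('side'); cv2.imwrite('pics/s11.png',im['pixels'].repeat(1,0)[60:360,120:440].repeat(2,0).repeat(2,1))
E
```

```text
time_s: 23.8
position: [0.4077, 0.1002, 0.1101]
tcp_rot: [0.001, 0.937, -0.004, 0.349]
wrist_force: [-0.5, 0.1, -0.2]
width: 0.994
move cm [-0.77 -0.52 -6.01] rotvec [0.007 0.713 0.003] q [ 0.47 -0.06 -1.28 -0.31 -0.31  0.37] w 0.994 F [-0.5  0.1 -0.2] t 23.8
[[-0.76  0.01  0.65]
 [ 0.    1.   -0.01]
 [-0.65 -0.01 -0.76]]
```

View pics/s11.png

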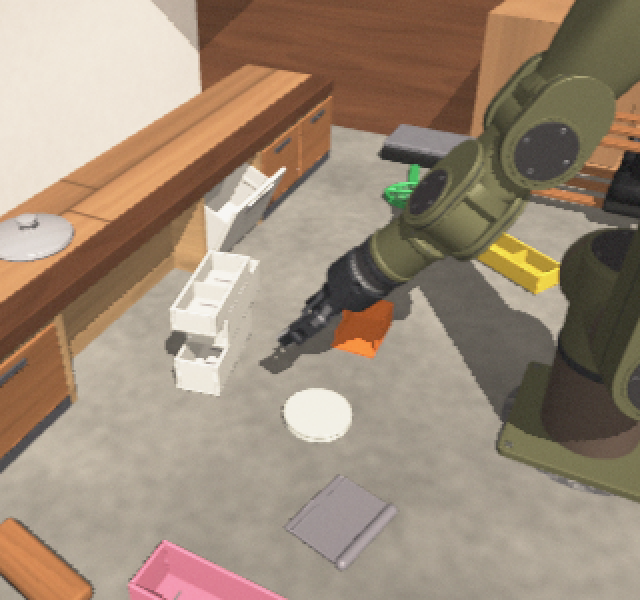

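```bash
python3 -m creep '0.6 -0.1 -0.8 0 0 0 8.5;0.6 -0.1 -0.8 0 0 0 8.5;0.6 -0.1 -0.8 0 0 0 8.5;0.6 -0.1 -0.8 0 0 0 8.5;0.6 0 -0.8 0 0 0 8.5;0.6 0 -0.8 0 0 0 8.5;0.5 0 -0.8 0 0 0 8.5;0.5 0 -0.8 0 0 0 8.5;0 0 -0.4 0 0 0 8.5;0 0 0 0 0 0 8.5'
python3 - <<'E'
from h import *
err([.46,.095,.04],180)
s=env.observe(); print(R.from_quat(s['tcp_rot']).as_matrix().round(2),s['wrist_torque'])
im=env.get_image('side'); cv2.imwrite('pics/s12.png',im['pixels'].repeat(1,0)[160:310,150:350].repeat(4,0).repeat(4,1))
E
```

```text
time_s: 25.1
position: [0.4638, 0.1028, 0.0542]
tcp_rot: [0.003, 0.94, -0.007, 0.341]
wrist_force: [-0.2, 0.0, 0.6]
width: 0.999
move cm [-0.38 -0.78 -1.42] rotvec [0.013 0.695 0.006] q [ 0.39  0.22 -1.28 -0.59 -0.26  0.3 ] w 0.999 F [-0.2  0.   0.6] t 25.1
[[-0.77  0.01  0.64]
 [ 0.    1.   -0.01]
 [-0.64 -0.01 -0.77]] [ 0.02844865  0.61144806 -0.02141702]
```

View pics/s12.png

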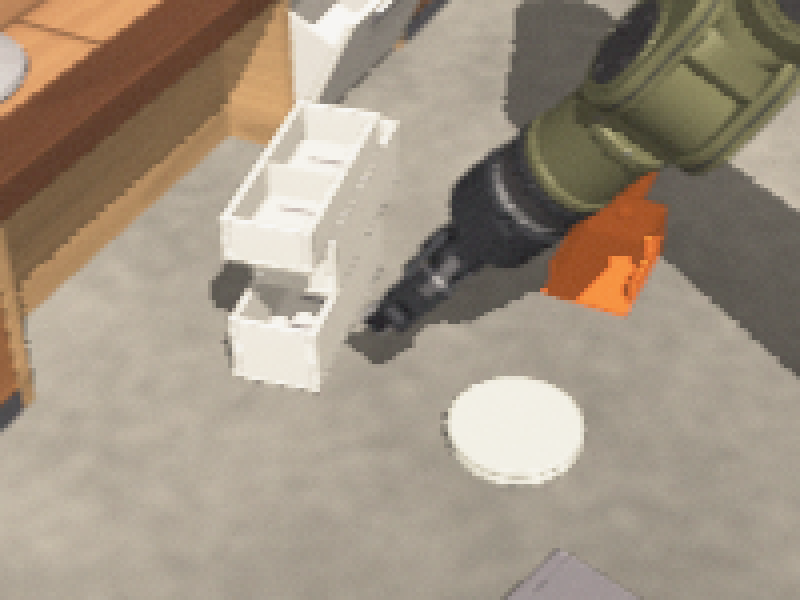

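```bash
python3 -m creep '-0.3 -0.2 -0.4 0 0.03 0 8.5;-0.2 -0.2 -0.4 0 0.03 0 8.5;0 -0.2 -0.4 0 0.03 0 8.5;0 -0.2 -0.4 0 0.03 0 8.5;0 0 -0.4 0 0.03 0 8.5;0 0 0 0 0 0 8.5;0 0 0 0 0 0 8.5;0 0 0 0 0 0 8.5;0 0 0 0 0 0 8.5;0 0 0 0 0 0 8.5'
python3 - <<'E'
from h import *
err([.46,.095,.036],180)
E
```

```text
time_s: 26.4
position: [0.4589, 0.0948, 0.0346]
tcp_rot: [0.002, 0.963, -0.007, 0.27]
wrist_force: [-0.0, 0.5, 0.3]
width: 0.994
move cm [0.11 0.02 0.14] rotvec [0.013 0.546 0.004] q [ 0.32  0.21 -1.16 -0.32 -0.18  0.28] w 0.994 F [-0.   0.5  0.3] t 26.4
```

```bash
python3 -m creep '0.3 0 0 0 -0.02 0 8.5;0.3 0 0 0 -0.02 0 8.5;0.3 0 0 0 -0.02 0 8.5;0.3 0 0 0 -0.02 0 8.5;0.3 0 0 0 -0.02 0 8.5;0.3 0 0 0 -0.02 0 8.5;0.3 0 0 0 -0.02 0 8.5;0 0 0 0 0 0 8.5;0 0 0 0 0 0 8.5;0 0 0 0 0 0 8.5'
python3 - <<'E'
from h import *
err([.48,.095,.036],180)
im=env.get_image('side'); cv2.imwrite('pics/s13.png',im['pixels'].repeat(1,0)[160:310,150:350].repeat(4,0).repeat(4,1))
im=env.get_image('top'); cv2.imwrite('pics/t13.png',im['pixels'].repeat(1,0)[130:280,150:350].repeat(4,0).repeat(4,1))
E
```

```text
time_s: 27.65
position: [0.4803, 0.0949, 0.0348]
tcp_rot: [0.003, 0.942, -0.006, 0.337]
wrist_force: [1.1, -0.9, -0.6]
width: 0.996
move cm [-0.03  0.01  0.12] rotvec [0.013 0.687 0.006] q [ 0.34  0.31 -1.28 -0.67 -0.23  0.27] w 0.996 F [ 1.1 -0.9 -0.6] t 27.65
```

View pics/s13.png

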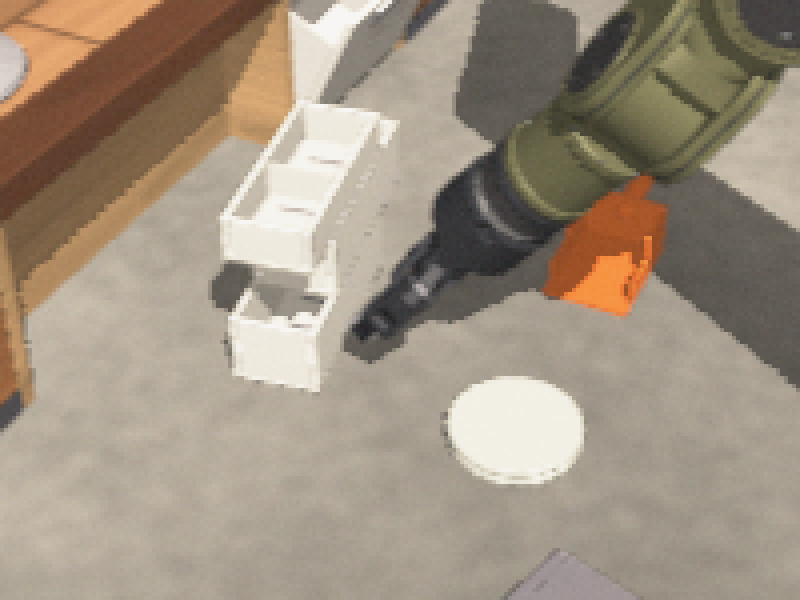

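View pics/t13.png

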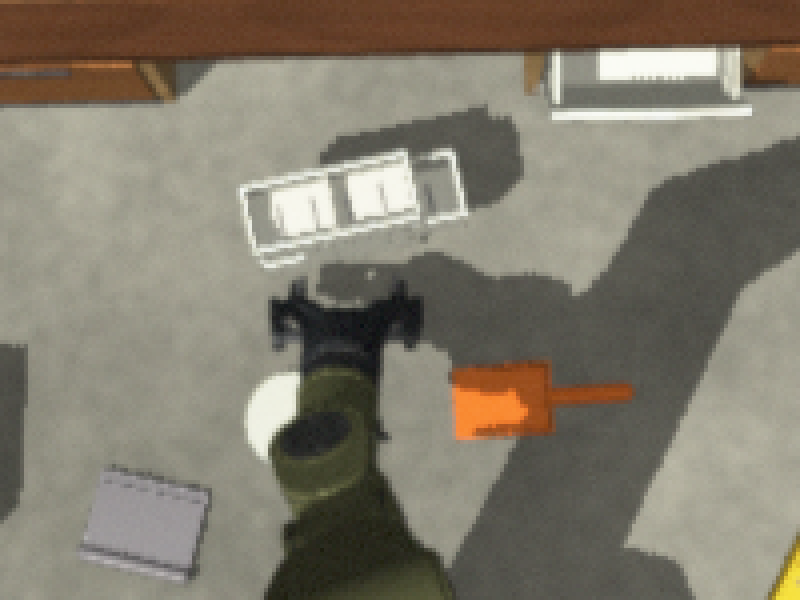

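```bash
python3 -m creep '0.3 0 0 0 0 0 8.5;0.4 0 0 0 0 0 8.5;0.4 0 0 0 0 0 8.5;0.5 0 0 0 0 0 8.5;0.5 0 0 0 0 0 8.5;0.5 0 0 0 0 0 8.5;0.5 0 0 0 0 0 8.5;0.5 0 0 0 0 0 8.5;0.5 0 0 0 0 0 8.5;0.4 0 0 0 0 0 8.5'
python3 - <<'E'
from h import *
err([.48,.095,.036],180)
im=env.get_image('side'); cv2.imwrite('pics/s14.png',im['pixels'].repeat(1,0)[160:310,150:350].repeat(4,0).repeat(4,1))
im=env.get_image('top'); cv2.imwrite('pics/t14.png',im['pixels'].repeat(1,0)[130:280,150:350].repeat(4,0).repeat(4,1))
rims(im,.15,30,.012)
E
```

```text
time_s: 29.0
position: [0.5251, 0.0945, 0.0345]
tcp_rot: [0.003, 0.942, -0.007, 0.336]
wrist_force: [-4.2, -0.7, 2.3]
width: 0.999
move cm [-4.51  0.05  0.15] rotvec [0.014 0.686 0.006] q [ 0.29  0.34 -1.18 -0.61 -0.2   0.23] w 0.999 F [-4.2 -0.7  2.3] t 29.0
rim [312. 158.] 109 centre 619.2 -196.6 wxl 9.8 183.8 long axis deg 90.76 P med [ 620.4 -196.5  143.5]
rim [231. 173.] 247 centre 563.2 106.0 wxl 68.6 157.4 long axis deg 89.0 P med [568.5 106.4 150.7]
```

View pics/s14.png

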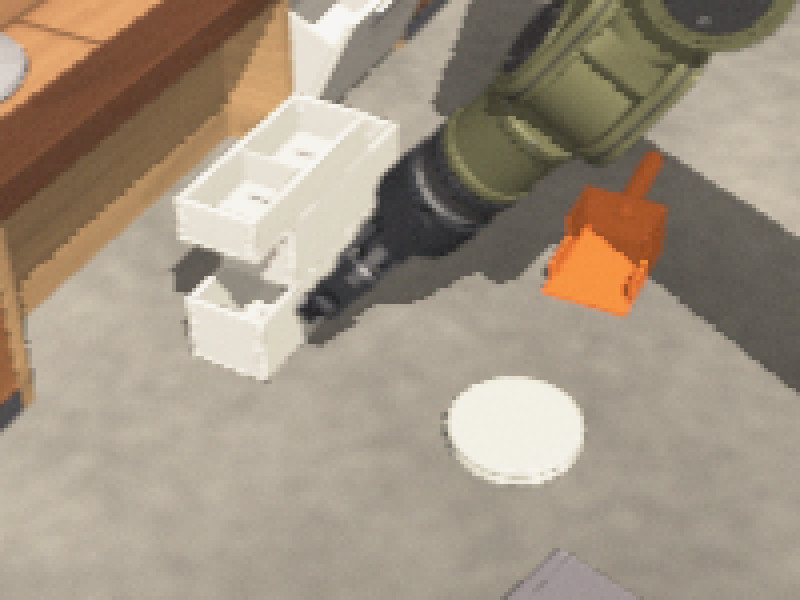

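View pics/t14.png

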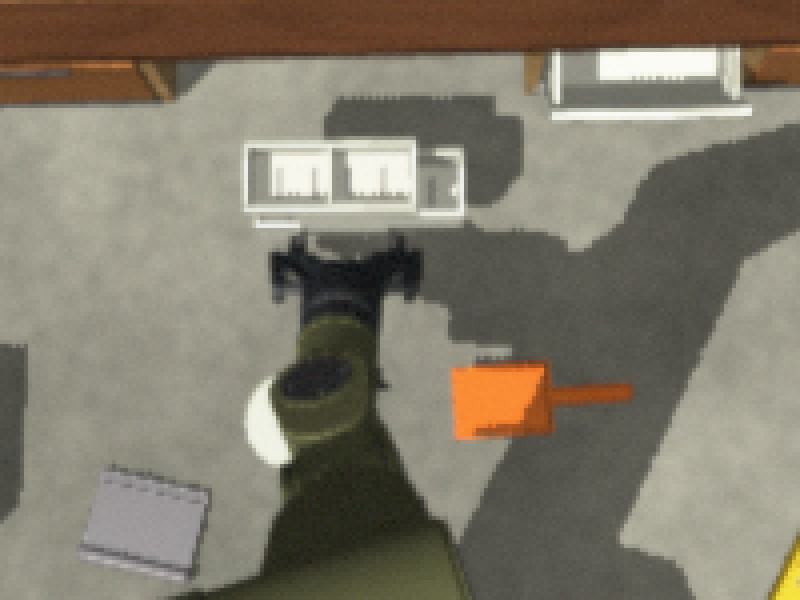

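```bash
python3 -m creep '0.4 0 0 0 0 0 8.5;0.6 0 0 0 0 0 8.5;0.7 0 0 0 0 0 8.5;0.7 0 0 0 0 0 8.5;0.7 0 0 0 0 0 8.5;0.7 0 0 0 0 0 8.5;0.7 0 0 0 0 0 8.5;0.7 0 0 0 0 0 8.5;0.7 0 0 0 0 0 8.5;0.6 0 0 0 0 0 8.5'
python3 -m creep '0.5 0 0 0 0 0 8.5;0.5 0 0 0 0 0 8.5;0.5 0 0 0 0 0 8.5;0.5 0 0 0 0 0 8.5;0.5 0 0 0 0 0 8.5;0.5 0 0 0 0 0 8.5;0.5 0 0 0 0 0 8.5;0.5 0 0 0 0 0 8.5;0.5 0 0 0 0 0 8.5;0.3 0 0 0 0 0 8.5'
python3 - <<'E'
from h import *
err([.67,.095,.036],180)
im=env.get_image('side'); cv2.imwrite('pics/s15.png',im['pixels'].repeat(1,0)[130:280,120:320].repeat(4,0).repeat(4,1))
im=env.get_image('top'); cv2.imwrite('pics/t15.png',im['pixels'].repeat(1,0)[100:250,150:350].repeat(4,0).repeat(4,1))
rims(im,.15,30,.012)
E
```

```text
time_s: 30.35
position: [0.5906, 0.0948, 0.0347]
tcp_rot: [0.003, 0.942, -0.006, 0.336]
wrist_force: [-3.0, -0.4, 1.4]
width: 0.997
time_s: 31.6
position: [0.6386, 0.0948, 0.0348]
tcp_rot: [0.003, 0.942, -0.006, 0.337]
wrist_force: [-4.5, -0.1, 1.3]
width: 0.995
move cm [3.14 0.02 0.12] rotvec [0.013 0.687 0.006] q [ 0.22  0.43 -0.93 -0.46 -0.15  0.17] w 0.995 F [-4.5 -0.1  1.3] t 31.6
rim [231. 151.] 109 centre 661.0 107.1 wxl 35.0 154.8 long axis deg 89.15 P med [646.6 105.7 149.8]
rim [313. 158.] 111 centre 619.2 -196.7 wxl 10.4 184.0 long axis deg 90.88 P med [ 620.3 -199.5  144.3]
```

View pics/s15.png

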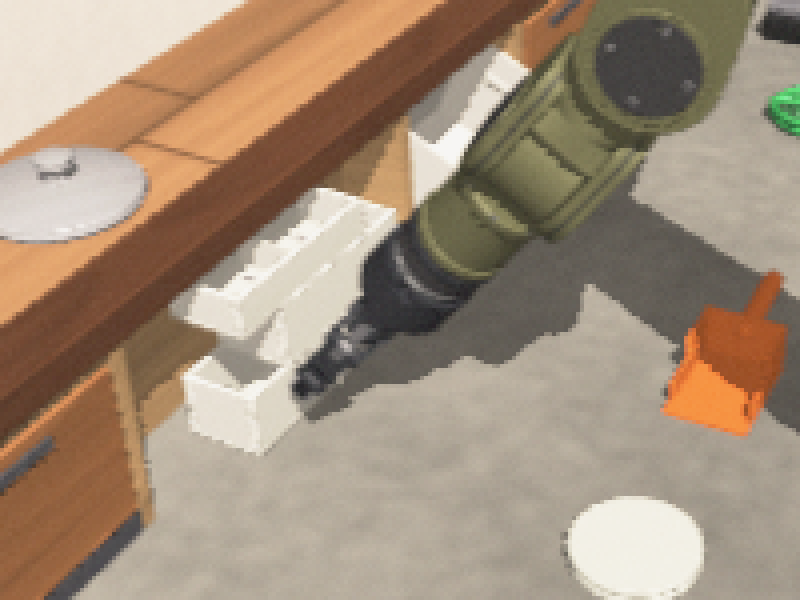

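View pics/t15.png

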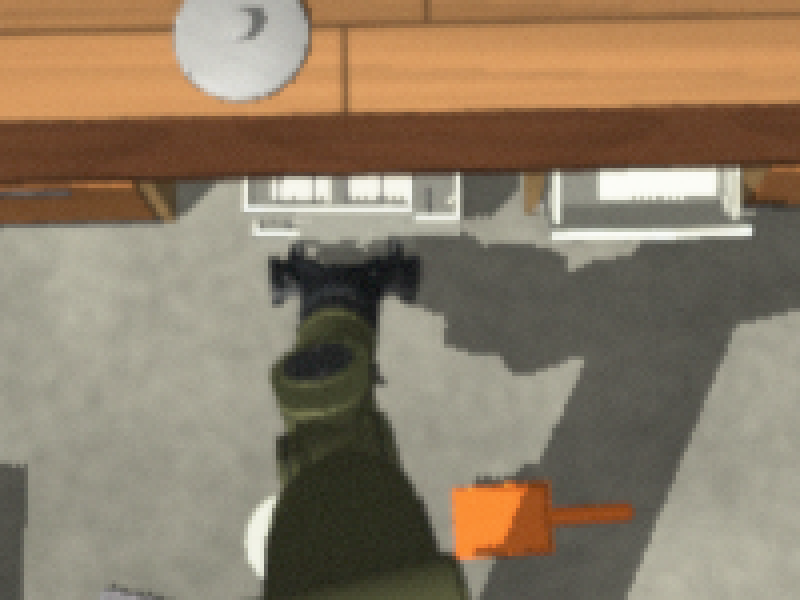

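```bash
python3 -m creep '0.3 0 0 0 0 0 8.5;0.3 0 0 0 0 0 8.5;0.3 0 0 0 0 0 8.5;0.3 0 0 0 0 0 8.5;0.3 0 0 0 0 0 8.5;0.3 0 0 0 0 0 8.5;0.3 0 0 0 0 0 8.5;0.2 0 0 0 0 0 8.5;0.2 0 0 0 0 0 8.5;0 0 0 0 0 0 8.5'
python3 -c "
from h import *
err([.67,.095,.036],180)"
```

```text
time_s: 32.95
position: [0.6635, 0.0948, 0.0348]
tcp_rot: [0.003, 0.942, -0.006, 0.337]
wrist_force: [-2.1, 0.1, 0.9]
width: 0.996
move cm [0.65 0.02 0.12] rotvec [0.013 0.687 0.006] q [ 0.21  0.45 -0.87 -0.42 -0.15  0.16] w 0.996 F [-2.1  0.1  0.9] t 32.95
```

```bash
python3 -m creep '0.1 0 0 0 0 0 8.5;0.1 0 0 0 0 0 8.5;0.1 0 0 0 0 0 8.5;0.1 0 0 0 0 0 8.5;0 0 0 0 0 0 8.5;0 0 0 0 0 0 8.5;0 0 0 0 0 0 8.5;0 0 0 0 0 0 8.5;0 0 0 0 0 0 8.5;0 0 0 0 0 0 8.5'
python3 - <<'E'
from h import *
err([.67,.095,.036],180)
im=env.get_image('side'); cv2.imwrite('pics/s16.png',im['pixels'].repeat(1,0)[130:280,120:320].repeat(4,0).repeat(4,1))
P=cloud(im); w=white(im,120,45)>0
for lo,hi in((.01,.05),(.07,.105),(.12,.145)):
  for y in (0.02,.06,.1,.14,.17):
    b=P[w&(abs(P[...,1]-y)<.015)&(P[...,2]>lo)&(P[...,2]<hi)&(P[...,0]>.6)]
    if len(b): print(lo,y,len(b),'near face x',np.percentile(b[:,0],[5,50]).round(4))
E
```

```text
time_s: 34.2
position: [0.6671, 0.0948, 0.0346]
tcp_rot: [0.003, 0.942, -0.006, 0.336]
wrist_force: [-2.0, 0.4, 0.6]
width: 0.993
move cm [0.29 0.02 0.14] rotvec [0.013 0.686 0.006] q [ 0.21  0.45 -0.86 -0.42 -0.15  0.16] w 0.993 F [-2.   0.4  0.6] t 34.2
0.01 0.02 58 near face x [1.7363 1.7433]
0.01 0.06 2 near face x [0.6678 0.6686]
0.01 0.1 25 near face x [0.7228 0.7287]
0.01 0.14 96 near face x [0.667  0.7277]
0.01 0.17 140 near face x [0.6679 0.6727]
0.07 0.02 21 near face x [0.6667 1.7406]
0.07 0.06 49 near face x [0.665  0.6675]
0.07 0.1 62 near face x [0.6655 0.6682]
0.07 0.14 105 near face x [0.6672 0.676 ]
0.07 0.17 1 near face x [0.6053 0.6053]
0.12 0.02 27 near face x [0.6667 0.689 ]
0.12 0.06 46 near face x [0.6664 0.6682]
0.12 0.1 61 near face x [0.6663 0.6687]
0.12 0.14 49 near face x [0.667 0.669]
0.12 0.17 70 near face x [0.6671 0.6695]
```

View pics/s16.png

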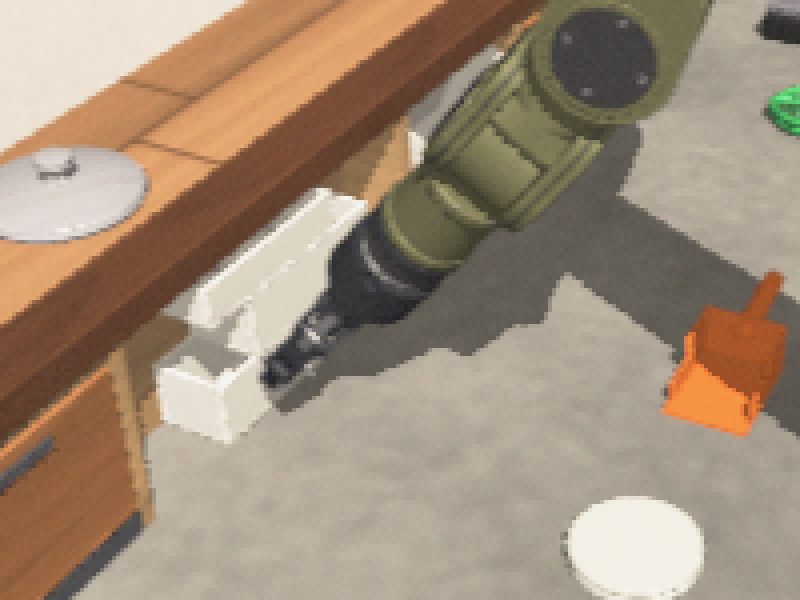

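```bash
python3 -m creep '0.1 0 0 0 0 0 8.5;0.1 0 0 0 0 0 8.5;0.1 0 0 0 0 0 8.5;0.05 0 0 0 0 0 8.5;0 0 0 0 0 0 8.5;0 0 0 0 0 0 8.5;0 0 0 0 0 0 8.5;0 0 0 0 0 0 8.5;0 0 0 0 0 0 8.5;0 0 0 0 0 0 8.5'
```

```text
time_s: 35.5
position: [0.6702, 0.0948, 0.0344]
tcp_rot: [0.003, 0.942, -0.007, 0.336]
wrist_force: [-5.0, -0.0, 2.0]
width: 0.999
```

```bash
python3 -m creep '0.1 0 0 0 0 0 8.5;0 0 0 0 0 0 8.5;0.1 0 0 0 0 0 8.5;0 0 0 0 0 0 8.5;0 0 0 0 0 0 8.5;0 0 0 0 0 0 8.5;0 0 0 0 0 0 8.5;0 0 0 0 0 0 8.5;0 0 0 0 0 0 8.5;0 0 0 0 0 0 8.5'
```

```text
time_s: 36.75
position: [0.6706, 0.0947, 0.0341]
tcp_rot: [0.002, 0.942, -0.006, 0.335]
wrist_force: [-11.2, -1.3, 8.0]
width: 0.99
```

```bash
python3 -m creep '-0.5 0 0 0 0 0 8.5;-1 0 0 0 0 0 8.5;-1.5 0 0 0 0 0 8.5;-2 0 0.5 0 0 0 8.5;-2 -1 0.5 0 0 0 6;-2 -2 1 0 0 0 3;-2 -3 1.5 0 0 0 1;-1 -4 1.5 0 0 0 0;0 -4 1.5 0 0 0 0;0 -4 1.5 0 0 0 0'
python3 - <<'E'
from h import *
err([.57,-.195,.13],180)
im=env.get_image('side'); cv2.imwrite('pics/s17.png',im['pixels'].repeat(1,0)[130:280,120:320].repeat(4,0).repeat(4,1))
P=cloud(im); w=white(im,120,45)>0
for lo,hi in((.01,.05),(.07,.105),(.12,.145)):
  for y in (-.01,0.02,.06,.1,.14,.17):
    b=P[w&(abs(P[...,1]-y)<.015)&(P[...,2]>lo)&(P[...,2]<hi)&(P[...,0]>.6)&(P[...,0]<.76)]
    if len(b): print(lo,y,len(b),'near face x',np.percentile(b[:,0],[5,50]).round(4))
im=env.get_image('wrist'); cv2.imwrite('pics/w17.png',im['pixels'])
E
```

```text
time_s: 38.0
position: [0.5514, -0.086, 0.1151]
tcp_rot: [0.003, 0.942, -0.006, 0.336]
wrist_force: [-0.0, 0.4, 0.2]
width: -0.002
move cm [  1.86 -10.9    1.49] rotvec [0.013 0.686 0.005] q [-0.23  0.14 -1.02 -0.26  0.13 -0.18] w -0.002 F [-0.   0.4  0.2] t 38.0
0.01 0.02 13 near face x [0.6694 0.6713]
0.01 0.06 56 near face x [0.6693 0.6715]
0.01 0.1 83 near face x [0.6702 0.6727]
0.01 0.14 116 near face x [0.671  0.6738]
0.01 0.17 132 near face x [0.6698 0.6748]
0.07 -0.01 41 near face x [0.6689 0.6711]
0.07 0.02 52 near face x [0.6683 0.6704]
0.07 0.06 53 near face x [0.6693 0.6709]
0.07 0.1 52 near face x [0.669  0.6708]
0.07 0.14 97 near face x [0.6699 0.679 ]
0.12 0.02 24 near face x [0.6703 0.6863]
0.12 0.06 43 near face x [0.6692 0.671 ]
0.12 0.1 55 near face x [0.6692 0.6712]
0.12 0.14 49 near face x [0.669  0.6712]
0.12 0.17 67 near face x [0.6694 0.6721]
```

View pics/s17.png

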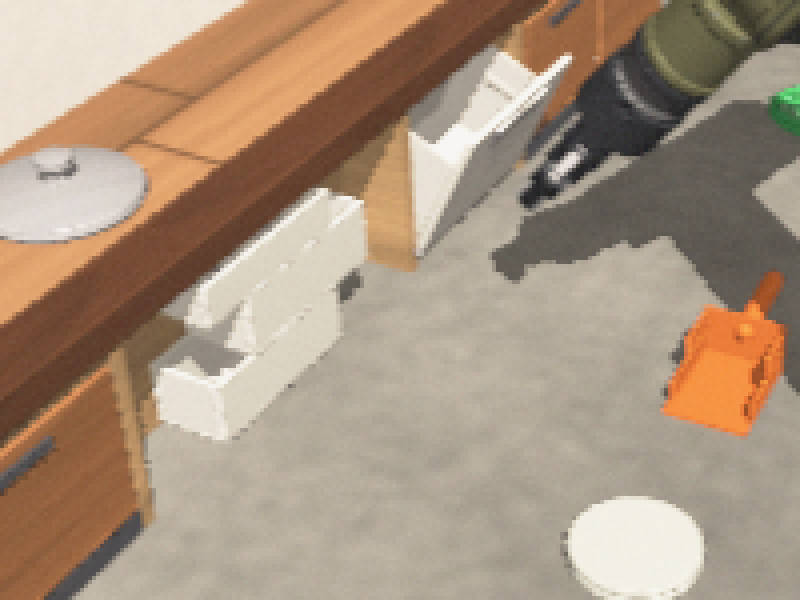

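View pics/w17.png

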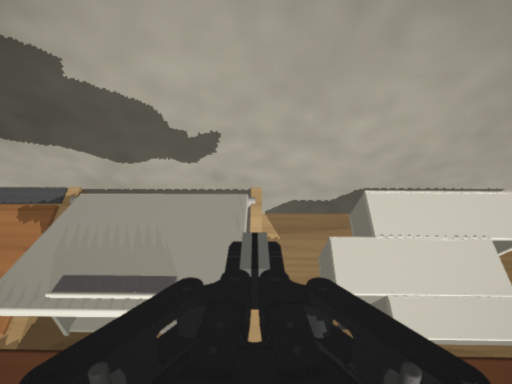

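```bash
python3 -m creep '0.2 -1.5 0 0 0 0 0;0.2 -2 0 0 0 0 0;0.2 -2 -0.3 0 0 0 0;0.2 -2 -0.4 0 0 0 0;0.2 -2 -0.4 0 0 0 0;0.2 -1.5 -0.4 0 0 0 0;0.4 0 0 0 0 0 0;0.6 0 0 0 0 0 0;0.6 0 0 0 0 0 0;0.6 0 0 0 0 0 0'
python3 -m creep '0.6 0 0 0 0 0 0;0.6 0 0 0 0 0 0;0.6 0 0 0 0 0 0;0.6 0 0 0 0 0 0;0.6 0 0 0 0 0 0;0.6 0 0 0 0 0 0;0.5 0 0 0 0 0 0;0.5 0 0 0 0 0 0;0.4 0 0 0 0 0 0;0 0 0 0 0 0 0'
python3 - <<'E'
from h import *
err([.66,-.195,.10],180)
im=env.get_image('side'); cv2.imwrite('pics/s18.png',im['pixels'].repeat(1,0)[100:250,150:350].repeat(4,0).repeat(4,1))
im=env.get_image('top'); cv2.imwrite('pics/t18.png',im['pixels'].repeat(1,0)[100:250,200:400].repeat(4,0).repeat(4,1))
E
```

```text
time_s: 39.35
position: [0.5872, -0.1946, 0.0998]
tcp_rot: [0.002, 0.942, -0.006, 0.337]
wrist_force: [0.3, 0.1, 0.4]
width: 0.003
time_s: 40.6
position: [0.6373, -0.1952, 0.0999]
tcp_rot: [0.003, 0.942, -0.007, 0.337]
wrist_force: [0.3, 0.8, 0.0]
width: -0.002
move cm [2.27 0.02 0.01] rotvec [0.013 0.687 0.005] q [-0.41  0.32 -0.79 -0.19  0.24 -0.32] w -0.002 F [0.3 0.8 0. ] t 40.6
```

View pics/s18.png

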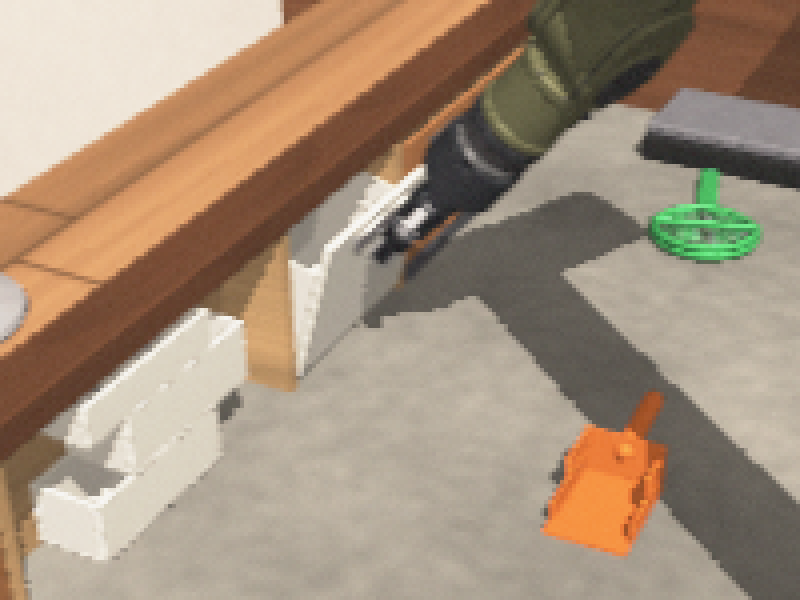

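View pics/t18.png

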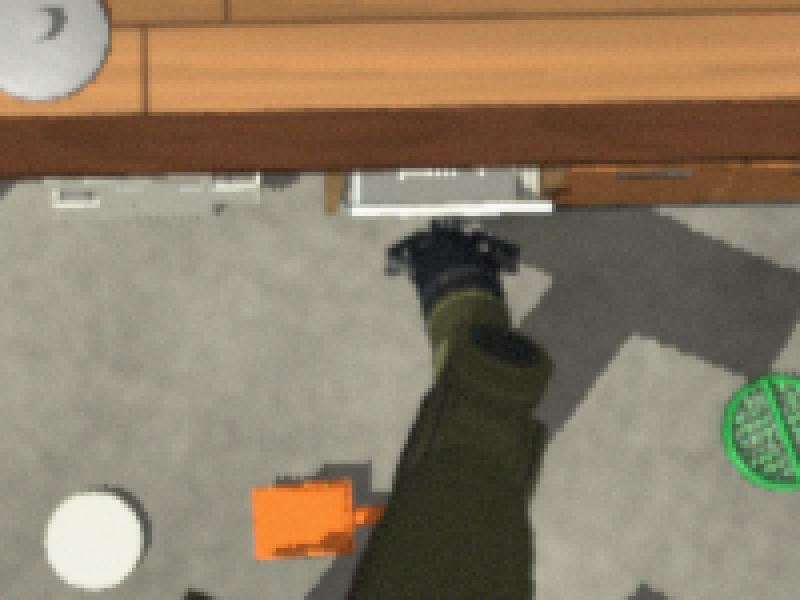

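```bash
python3 -m creep '0.4 0 0 0 0 0 0;0.4 0 0 0 0 0 0;0.3 0 0 0 0 0 0;0.3 0 0 0 0 0 0;0.2 0 0 0 0 0 0;0.2 0 0 0 0 0 0;0.1 0 0 0 0 0 0;0 0 0 0 0 0 0;0 0 0 0 0 0 0;0 0 0 0 0 0 0'
python3 - <<'E'
from h import *
err([.66,-.195,.10],180)
im=env.get_image('side'); cv2.imwrite('pics/s19.png',im['pixels'].repeat(1,0)[100:250,150:350].repeat(4,0).repeat(4,1))
P=cloud(im); w=white(im,120,45)>0
b=P[w&(P[...,1]<-.1)&(P[...,1]>-.29)&(P[...,2]>.01)&(P[...,0]>.6)&(P[...,0]<.76)]
for z in np.arange(.02,.16,.02):
  c=b[abs(b[:,2]-z)<.01]
  if len(c):print(round(z,2),len(c),np.percentile(c[:,0],[5,50]).round(4))
E
```

```text
time_s: 41.95
position: [0.6558, -0.1952, 0.0998]
tcp_rot: [0.003, 0.942, -0.007, 0.337]
wrist_force: [0.4, 0.6, -0.7]
width: 0.004
move cm [0.42 0.02 0.02] rotvec [0.013 0.687 0.006] q [-0.39  0.34 -0.75 -0.17  0.23 -0.31] w 0.004 F [ 0.4  0.6 -0.7] t 41.95
0.02 80 [0.6699 0.6725]
0.04 105 [0.6687 0.6712]
0.06 102 [0.6671 0.6695]
0.08 86 [0.6653 0.6681]
0.1 84 [0.6628 0.6662]
0.12 98 [0.6611 0.664 ]
0.14 107 [0.6584 0.6614]
0.16 88 [0.6034 0.6619]
```

View pics/s19.png

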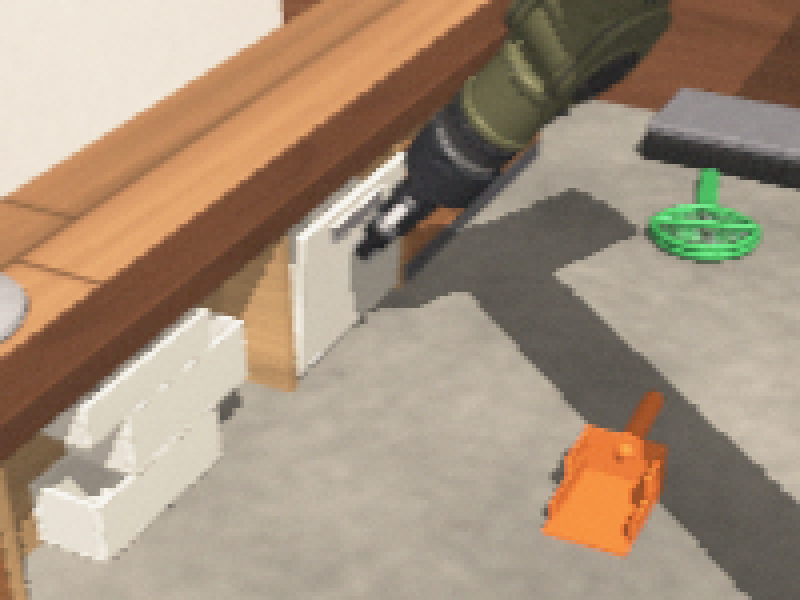

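```bash
python3 -m creep '0.2 0 0 0 0 0 0;0.2 0 0 0 0 0 0;0.2 0 0 0 0 0 0;0.2 0 0 0 0 0 0;0.1 0 0 0 0 0 0;0.1 0 0 0 0 0 0;0.1 0 0 0 0 0 0;0 0 0 0 0 0 0;0 0 0 0 0 0 0;0 0 0 0 0 0 0'
python3 - <<'E'
from h import *
err([.66,-.195,.10],180)
im=env.get_image('side'); cv2.imwrite('pics/s20.png',im['pixels'].repeat(1,0)[100:250,150:350].repeat(4,0).repeat(4,1))
P=cloud(im); w=white(im,120,45)>0
b=P[w&(P[...,1]<-.1)&(P[...,1]>-.29)&(P[...,2]>.01)&(P[...,0]>.6)&(P[...,0]<.76)]
for z in np.arange(.02,.16,.02):
  c=b[abs(b[:,2]-z)<.01]
  if len(c):print(round(z,2),len(c),np.percentile(c[:,0],[5,50]).round(4))
E
```

```text
time_s: 43.25
position: [0.6645, -0.1951, 0.0987]
tcp_rot: [0.003, 0.942, -0.006, 0.335]
wrist_force: [-9.5, 0.4, 6.8]
width: 0.004
move cm [-0.45  0.01  0.13] rotvec [0.013 0.683 0.007] q [-0.39  0.36 -0.73 -0.16  0.23 -0.3 ] w 0.004 F [-9.5  0.4  6.8] t 43.25
0.02 96 [0.6715 0.6736]
0.04 122 [0.6711 0.6739]
0.06 109 [0.6706 0.6737]
0.08 74 [0.6713 0.6734]
0.1 71 [0.6709 0.6734]
0.12 88 [0.6704 0.6734]
0.14 119 [0.67   0.6734]
0.16 83 [0.6055 0.6736]
```

Bin is shut against its stop. Retract straight back.

```bash
python3 -m creep '-0.4 0 0 0 0 0 0;-0.8 0 0 0 0 0 0;-1.5 0 0 0 0 0 0;-2 0 0.5 0 0 0 0;-2.5 0 1 0 0 0 0;-2.5 0 1.5 0 0 0 0;-2.5 0 1.5 0 0 0 0;0 0 1 0 0 0 0;0 0 0 0 0 0 0;0 0 0 0 0 0 0'
python3 - <<'E'
from h import *
err([.5,-.195,.10],180)
im=env.get_image('side'); cv2.imwrite('pics/s21.png',im['pixels'].repeat(1,0)[100:330,60:330].repeat(2,0).repeat(2,1))
P=cloud(im); w=white(im,120,45)>0
b=P[w&(P[...,1]<-.1)&(P[...,1]>-.29)&(P[...,2]>.01)&(P[...,0]>.6)&(P[...,0]<.76)]
for z in np.arange(.02,.16,.03):
  c=b[abs(b[:,2]-z)<.01]
  if len(c):print(round(z,2),len(c),np.percentile(c[:,0],[5,50]).round(4))
for lo,hi in((.01,.05),(.07,.105),(.12,.145)):
    b=P[w&(P[...,1]>-.1)&(P[...,1]<.25)&(P[...,2]>lo)&(P[...,2]<hi)&(P[...,0]>.6)&(P[...,0]<.69)]
    print(lo,'y range',np.percentile(b[:,1],[1,99]).round(3),'x',np.median(b[:,0]).round(4))
E
```

```text
time_s: 44.55
position: [0.5451, -0.1953, 0.1547]
tcp_rot: [0.003, 0.942, -0.007, 0.337]
wrist_force: [0.1, -0.4, -0.2]
width: 0.001
move cm [-4.51  0.03 -5.47] rotvec [0.013 0.687 0.005] q [-0.5   0.11 -0.88 -0.04  0.3  -0.4 ] w 0.001 F [ 0.1 -0.4 -0.2] t 44.55
0.02 109 [0.6714 0.6736]
0.05 124 [0.6713 0.6735]
0.08 121 [0.6715 0.6733]
0.11 122 [0.6716 0.6736]
0.14 116 [0.6703 0.6731]
0.01 y range [0.026 0.187] x 0.672
0.07 y range [-0.096  0.142] x 0.6711
0.12 y range [-0.015  0.187] x 0.6715
```

View pics/s21.png

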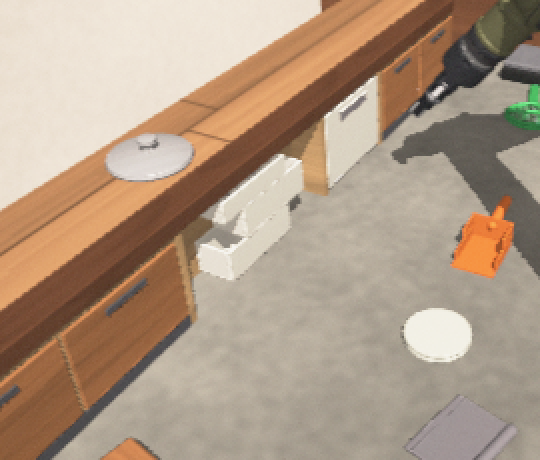

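```bash
python3 -c "
from bench import env
print(env.sign_off())"
```

```text
the job is handed in; nothing more can be done
None
```

The job is done and handed in at about 44.6 s of the 72 s. I don't have the verdict, because `sign_off` reports none.

- **Stacking:** I set the second deep insert on the first, shifted about 44.5 mm toward −y. The shallow insert went on top, shifted about 44.5 mm back, ending about 1 mm along from the bottom one. The rim heights read 59.2, 114.3 and 149.2 mm, so both upper inserts are seated level.
- **Sliding in:** I pushed the stack with both fingertips until it met the riser and the force rose to about 11 N. The near faces of all three inserts read x = 0.671–0.672 m. That puts the bottom insert within about 2 mm of the riser, square, and about 20 mm from the estimated middle of the bay.
- **Bin:** I pushed it to its stop at about 9.5 N. Its face measures vertical to about 0.5 mm over 120 mm, and stayed so after I pulled back.
- **At hand-in:** The gripper was clear of everything. In the last side picture the lid, scoop, coasters and scraper look unmoved. I did not measure them again, and the strainer and shoe brush are only partly in that crop.

**Disagreements:** the cameras differed from each other by up to 4 mm. The wrist camera was about 1.7 mm off sideways from the jaw centring, and about 2 mm off lengthways in the shallow insert's grip. I placed by comparing positions within the same picture, and both upper inserts went down without resistance. No check failed.

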